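# Slide the spindle crate into its corner

### The job

Push the tall crate of plaster spindles across the bench into the corner formed by the two low wooden battens, so that its wooden skid base lies flush against both the long batten and the short one. It is heavy and would topple, so push it only low down, at the skid, never at the slatted box on top or the spindles; keep it upright and sliding on the bench, do not grip or lift it, and leave the spindle, jar and tin that stand loose nearby alone.

Things in the scene. Friction and masses are not known exactly. Their poses are not given: they have to be found in the camera images.
- skid: The crate, loose, 0.75 to 1.2 kg: a rectangular wooden skid, flat vertical sides from 5 to 30 mm above the bench, 130 mm along its x, 190 mm along its y, on two runners along y whose outer edges are 80 mm apart; a slatted box is fixed on it. Slides at 4 to 9 N; pushed along its x higher than about 55 mm it may tip. Origin: centre of the underside, at bench level; z up.
- box: The slatted plywood box fixed on the skid, 70 mm (skid's x) by 130 mm (skid's y), from 30 to 140 mm above the bench, so the skid juts out 30 mm all round it; two white spindles fixed in it stand up to 171 mm above the bench. Origin: centre of the box's underside, axes as the skid. Not to be touched.
- corner: Fixed corner of two wooden battens 25 mm wide, 22 mm high. Origin: the inner corner at bench level. The long batten's inner face is this frame's plane x=0, running 420 mm towards -y; the short one's is y=0, running 160 mm towards -x. The crate goes on the -x,-y side, skid's long side on the long batten: seated, its origin is at x=-65, y=-95 mm in this frame, axes parallel.
- spindle_b: Bystander: white plaster spindle standing loose on the bench, 57 mm across, 100 mm high. Origin: centre of its underside.
- glaze_jar: Bystander: glaze jar with blue screw cap, 62 mm across, 82 mm high, loose. Origin: centre of its underside.
- tin_b: Bystander: cream-coloured tin, 70 mm across, 54 mm high, loose. Origin: centre of its underside.

How it is judged:
By the outcome, as a careful person would: the job done as asked, in the order asked, and still so for the second after the job is handed in, with the robot touching nothing.
It also fails if it takes over 64 s, if anything falls off the work surface, if the arm or the gripper's body presses on something with over 40 N, if the wrist force passes 120 N, or if a joint passes its speed limit or range.

### The arm

A 7-joint arm with a two-finger parallel gripper is mounted at the origin on a cart in front of the work surface, level with it; the furniture and walls round the work are solid. World frame = base frame: x ahead of the robot, y to its left, z up, the work surface at z = 0. Lengths are in m, angles in rad, forces in N, time in s.
With the tool pointing down it reaches from about 0.425 to 0.925 m from the base axis. Payload 6.8 kg.
Tool frame: the origin (TCP) lies on the centre line of the jaws, within the pads' length; the fingertips stand 19 mm ahead of it and the grasp point (between the pads) is the TCP (r.tip_extent is the y of the fingertips in the tool frame, in m); y points along the fingers, z is the direction in which the jaws open and shut, and the axes are right-handed (so a half turn about y gives the same grasp; the last joint's range is limited). The gripper opens to 85 mm and grips with 20 to 120 N. Pads are 22 mm wide; open, the fingers measure 114 mm over their backs; the gripper's body (76 mm by 85 mm) begins 54 mm behind the grasp point. The pads swing forward as they close: fully open they stand 13 mm farther back than shut.
Start: joints at [1.223, 0.477, 0.022, 1.555, -0.011, 1.109, -0.083], TCP at [0.16, -0.656, 0.25] pointing down, gripper open.
Joint ranges: [-2.96, 2.96], [-0.34, 2.1], [-1.41, 1.46], [0.24, 2.44], [-1.37, 4.51], [0.17, 1.92], [-2.96, 2.96]. Speed limits (rad/s): [2.39, 2.39, 3.14, 3.14, 3.14, 3.14, 3.14].

### API

Orientations are given as a rotation vector (axis times angle).
In Python, from bench import r gives the robot as it stands. The module is installed in compiled form; this text tells all that it offers.
- The arm moves only by the tool jog_arm, never from a script. Its argument "motion" is a list of rows, each a list of 3 entries, a list of its own where there are three numbers: the opening, from 0 (shut) to 1 (fully open), then the shift along the tool's x, y, z in m, then the turn, a rotation vector about the tool's x, y, z in degrees. A call has 1 to 10 rows; each row shifts and turns the commanded pose from where the row before left it, along the tool's axes as they then stand; what a row does not reach is not made up. A row lasts 1/12 s, in which the tool goes at most 41.7 mm and 7.16 degrees, less where a joint would pass 70% of its speed; a pose out of reach is approached as far as the arm can. A call with a gripper value outside its range is refused whole. The fingers move at their own pace and stop on an object; "force" is the grip in N (left out, the last holds). Time passes only in rows, so rows that do not move let the fingers close. It gives the time, the measured TCP pose, the force and the opening at its end, in the units of the state.
- r.get_obs(): the state, without advancing time (a new reading comes with each control period).
- r.grab_frame(name): name is "scene" or "top"; returns a dict with "image" (400x640x3 uint8, red, green, blue), "range_z" (400x640 float32, m along the optical axis (not along the pixel's ray), 0 where there is no reading), "fx", "fy", "cx", "cy" (pixels), "xyz" and "orientation" of the camera in the world. Camera axes: x right, y down, z forward; pixel columns grow to the right and rows downward; lengths in m; the calibration is good to about 2 mm. A picture is of the moment at which its call begins.
- r.hand_in(): hands the job in, once; it reports no verdict.
The state is a dict: "clock": time; "joints": joint angles; "qvel": joint speeds; "tau": joint torques, N m; "tcp_pos": TCP position; "orientation": TCP orientation; "contact_force": force on the tool from outside, world axes, zero at the start; "moment": the same for the moment, N m; "grip_width": finger opening in m.
Only numpy, scipy, OpenCV 4.12 (cv2) and the standard library are available. Lean on these libraries where they do the work, as an engineer would, in place of code of your own. Each camera call takes 0.05 s, during which the arm holds its last target.

## Working session

There is one attempt and no reset: what is moved stays moved. The work goes in short steps, Python scripts to look and compute and a tool call to move; the robot and the scene stay as the last step left them, time stands still between calls to the robot, and variables do not carry over. Pictures are saved under pics/ and viewed, and the job is handed in when it is done.

Besides the shell and the picture viewer there is one more tool, called by a JSON object that holds its "op" and its "data", one argument or row to a line. jog_arm: Moves the arm, as the interface text tells. Its arguments: {"type":"object","properties":{"motion":{"type":"array","items":{"type":"array"}},"force":{"type":"number"}},"required":["motion"]}

```bash
mkdir -p pics; cat > h.py <<'E'
import numpy as np, cv2
from scipy.spatial.transform import Rotation as R
from bench import r
def grab(n,fn):
    f=r.grab_frame(n); cv2.imwrite('pics/'+fn,f['image'][:,:,::-1]); np.savez('pics/'+fn+'.npz',**f); return f
def cloud(f):
    z=f['range_z']; v,u=np.mgrid[0:400,0:640]
    p=np.stack([(u-f['cx'])/f['fx']*z,(v-f['cy'])/f['fy']*z,z],-1)
    o=np.array(f['orientation']); 
    M=R.from_rotvec(o).as_matrix() if o.size==3 else o
    w=p@M.T+np.array(f['xyz']); w[z==0]=np.nan; return w
E
python3 - <<'E'
from h import *
print(r.get_obs()); print(r.tip_extent)
for n in('scene','top'):
    f=grab(n,n+'0.png'); print(n,f['fx'],f['xyz'],f['orientation'])
E
```

```text
{'clock': 0.0, 'joints': array([ 1.22286359,  0.47778044,  0.0223524 ,  1.55645294, -0.01150768,
        1.10928598, -0.08306537]), 'qvel': array([-0.00102499,  0.00282575, -0.00067158, -0.00140921, -0.00097659,
       -0.0019228 , -0.00028267]), 'tau': array([ 3.17076660e-05, -5.96448541e+01,  1.60845000e+00, -2.81201595e+01,
        1.25332241e-02,  9.22433945e-03,  1.81033130e-06]), 'tcp_pos': array([ 0.16019085, -0.65514622,  0.24933848]), 'orientation': array([-0.25274927,  2.09607028, -2.09234751]), 'contact_force': array([ 0.19437393,  0.18533468, -0.4253445 ]), 'moment': array([0.01320642, 0.02576769, 0.0317943 ]), 'grip_width': 0.08544524389554306}
0.019
scene 391.72130633485614 [-0.33108299  0.42894799  1.12533644] [-1.30715505  2.26071431 -0.88637277]
top 449.60125409515297 [ 0.25572772 -0.0286143   1.58669252] [-2.12315929  2.12300275 -0.21194011]
```

View pics/scene0.png

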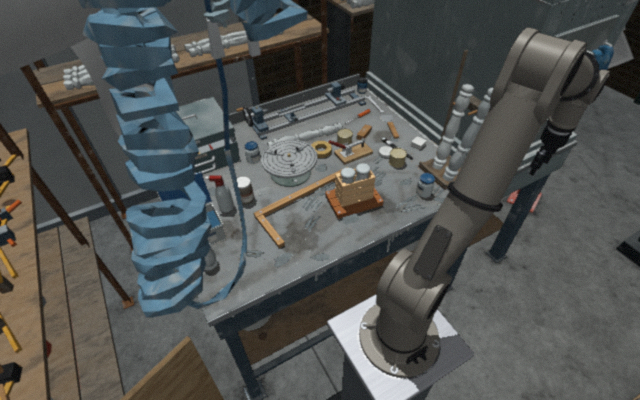

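View pics/top0.png

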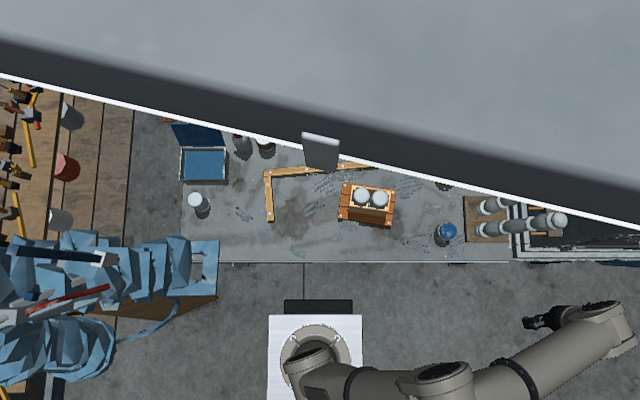

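```bash
python3 - <<'E'
from h import *
for n in('scene','top'):
    f=dict(np.load(f'pics/{n}0.png.npz')); w=cloud(f)
    b=((220,450,120,260) if n=='scene' else (170,480,130,260))
    c=f['image'][b[2]:b[3],b[0]:b[1],::-1]
    k=780//(b[1]-b[0]); cv2.imwrite(f'pics/{n}_crop.png',cv2.resize(c,None,fx=k,fy=k,interpolation=cv2.INTER_CUBIC)); print(n,k)
    # ortho 2mm/px: x 0.3..0.9(up) , y 0.45..-0.45 (left->right)
    m=np.isfinite(w[...,0])&(w[...,2]<0.3)&(w[...,2]>-0.02)
    P=w[m];C=f['image'][m]
    I=np.zeros((400,600,3),np.uint8)
    i=((1.0-P[:,0])/.002).astype(int); j=((0.5-P[:,1])/.002).astype(int)
    ok=(i>=0)&(i<400)&(j>=0)&(j<600)
    o=np.argsort(P[ok][:,2]); I[i[ok][o],j[ok][o]]=C[ok][o]
    I=cv2.dilate(I,np.ones((2,2)))
    cv2.imwrite(f'pics/{n}_ortho.png',I[:,:,::-1])
    uv={'scene':[(262,215),(335,178),(280,243),(330,205),(355,172),(400,220)],'top':[(268,172),(270,218),(340,166),(240,215),(363,196),(340,220)]}[n]
    for u,v in uv: print(u,v,w[v,u].round(4))
E
```

```text
scene 3
262 215 [0.6239 0.1637 0.0224]
335 178 [ 0.5696 -0.1204  0.1206]
280 243 [0.4712 0.1616 0.0234]
330 205 [ 0.5478 -0.0862  0.0115]
355 172 [ 0.5551 -0.199   0.1255]
400 220 [ 0.3611 -0.2818 -0.0038]
top 2
268 172 [0.6442 0.1697 0.0223]
270 218 [0.4772 0.1578 0.0291]
340 166 [ 0.6662 -0.0881  0.0238]
240 215 [0.4912 0.2672 0.0056]
363 196 [ 0.529  -0.1559  0.1674]
340 220 [ 0.4751 -0.0879 -0.006 ]
```

View pics/scene_crop.png

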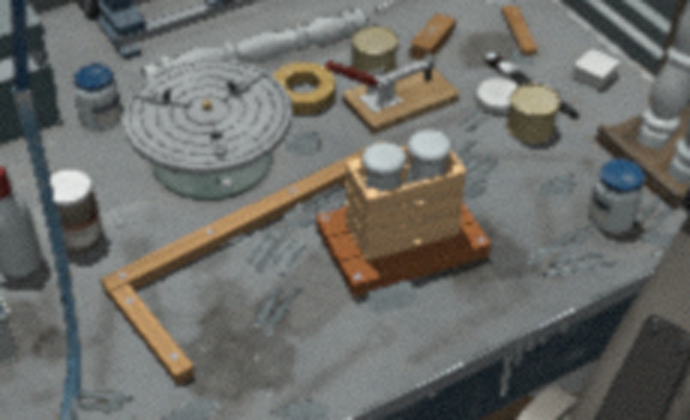

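View pics/top_crop.png

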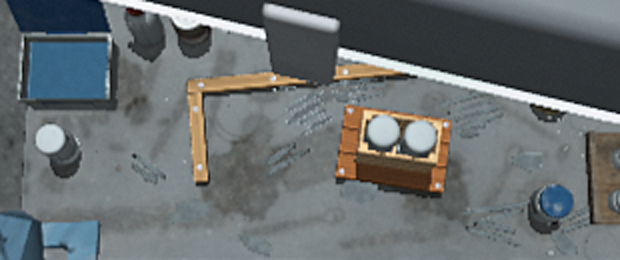

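View pics/scene_ortho.png

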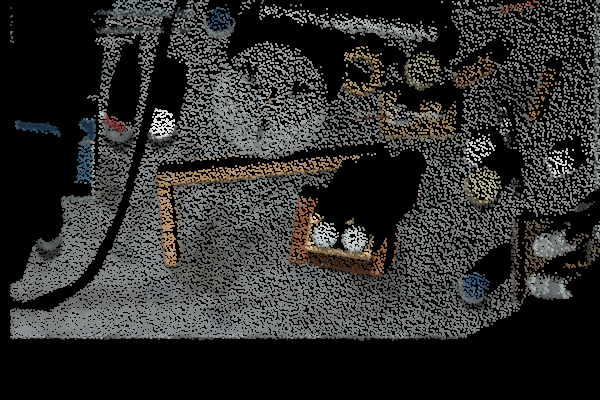

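View pics/top_ortho.png

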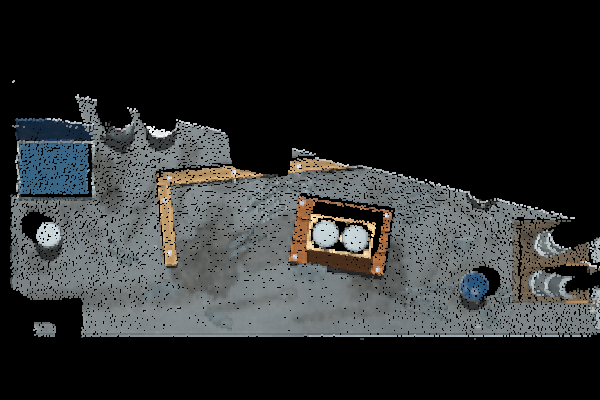

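```bash
cat > fit.py <<'E'
from h import *
from scipy.optimize import minimize
def colormask(f):
    hsv=cv2.cvtColor(f['image'],cv2.COLOR_RGB2HSV); return (hsv[...,1]>95)&((hsv[...,0]<22))
def inbox(w,xr,yr,zr): return (w[...,0]>xr[0])&(w[...,0]<xr[1])&(w[...,1]>yr[0])&(w[...,1]<yr[1])&(w[...,2]>zr[0])&(w[...,2]<zr[1])
def linefit(P):
    return cv2.fitLine(P.astype(np.float32),cv2.DIST_HUBER,0,1e-4,1e-4).ravel()
def fitcorner(f):
    w=cloud(f); m=colormask(f)&inbox(w,(0.4,0.75),(-0.25,0.2),(0.012,0.034))
    P=w[m]; L=P[(P[:,0]>0.615)&(P[:,1]<0.14)&(P[:,1]>-.2)&(P[:,0]>0.63-0.08*(P[:,1]-0.1))]; S=P[(P[:,0]<0.615)&(P[:,1]>0.12)]
    l=linefit(L[:,:2]); s=linefit(S[:,:2])
    # direction: corner +y along long
    d=l[:2]*np.sign(l[1]); ex=np.array([d[1],-d[0]]); 
    th=np.arctan2(-d[0],d[1]); ds=s[:2]*np.sign(s[0]); ths=np.arctan2(ds[1],ds[0])
    # width check
    a=(L[:,:2]-l[2:])@ex; b=(S[:,:2]-s[2:])@d
    x0=l[2:]@ex-.0125; y0=s[2:]@d-.0125
    print('corner th',np.degrees([th,ths]),'origin',x0*ex+y0*d,'spans',np.percentile(a,[1,50,99]),np.percentile(b,[1,50,99]),'z',np.median(L[:,2]),np.median(S[:,2]),len(L),len(S))
    return x0*ex+y0*d,th
def fitskid(f,guess,zr=(0.02,0.037)):
    w=cloud(f); m=colormask(f)&inbox(w,(guess[0]-.16,guess[0]+.16),(guess[1]-.16,guess[1]+.16),zr)
    P=w[m][:,:2]; P=P[np.linalg.norm(P-guess[:2],axis=1)<.135]
    def cost(q):
        c,s=np.cos(q[2]),np.sin(q[2]); d=P-q[:2]; X=np.abs(c*d[:,0]+s*d[:,1])-.065; Y=np.abs(-s*d[:,0]+c*d[:,1])-.095
        out=np.hypot(np.maximum(X,0),np.maximum(Y,0)); 
        # occupied boundary cells: reward tight
        return np.mean(np.minimum(out,.01))*1e3
    best=None
    for t in np.radians(np.arange(-20,20,4)):
        q=minimize(cost,[guess[0],guess[1],t],method='Nelder-Mead',options=dict(initial_simplex=[[guess[0],guess[1],t],[guess[0]+.01,guess[1],t],[guess[0],guess[1]+.01,t],[guess[0],guess[1],t+.08]],xatol=1e-5,fatol=1e-6))
        if best is None or q.fun<best.fun: best=q
    q=best.x;c,s=np.cos(q[2]),np.sin(q[2]); d=P-q[:2]; X=c*d[:,0]+s*d[:,1];Y=-s*d[:,0]+c*d[:,1]
    print('skid',q[:2].round(4),np.degrees(q[2]).round(2),'cost',best.fun,'n',len(P),'X',np.percentile(X,[.5,2,98,99.5]).round(4),'Y',np.percentile(Y,[.5,2,98,99.5]).round(4))
    return q,P
E
python3 - <<'E'
from fit import *
for n in('scene','top'):
    f=dict(np.load(f'pics/{n}0.png.npz')); print(n); fitcorner(f); q,P=fitskid(f,(0.535,-0.18)); print(cv2.minAreaRect((P*1000).astype(np.float32)))
    w=cloud(f)
    b=inbox(w,(0.4,0.5),(-.05,.1),(-.02,.02)); print('bench z',np.median(w[b][:,2]))
E
```

```text
scene
corner th [5.1751637 5.6979575] origin [0.62696403 0.16301651] spans [-0.01125237 -0.00042988  0.01657301] [-0.01324509 -0.00025441  0.01097497] z 0.020928995500837377 0.021363382371222595 431 212
skid [ 0.525  -0.1787] -9.27 cost 0.19549501381833598 n 635 X [-0.0647 -0.0628  0.0651  0.1345] Y [-0.0948 -0.0922  0.094   0.0948]
((562.70947265625, -184.0824737548828), (191.21910095214844, 207.47531127929688), 81.62528991699219)
bench z -0.00017301229401844864
top
corner th [4.997046 5.683103] origin [0.62975085 0.15967709] spans [-0.01032475 -0.00079881  0.01335177] [-0.01178552 -0.00037103  0.0119793 ] z 0.022490032736695253 0.022736065646152603 398 251
skid [ 0.529  -0.1808] -8.69 cost 0.24308032254433046 n 864 X [-0.0647 -0.0643  0.1254  0.1355] Y [-0.0943 -0.0931  0.0933  0.0945]
((565.7171020507812, -186.4640655517578), (189.8814239501953, 204.36758422851562), 81.30583953857422)
bench z 0.0010217340238730666
```

```bash
cat > plan.py <<'E'
from h import *
SK0=np.array([.527,-.180,np.radians(-9.0)]); CO=np.array([.6284,.1613]); TH=np.radians(5.3)
Z=np.array([0,0,1.])
def rot2(t): return np.array([[np.cos(t),-np.sin(t)],[np.sin(t),np.cos(t)]])
def toolR(psi,tilt,ref):  # push heading psi (world angle of push dir)
    p=np.array([np.cos(psi),np.sin(psi),0]); y=-Z*np.cos(tilt)+p*np.sin(tilt); h=np.cross(Z,p)
    best=None
    for s in(1,-1):
        z=s*h; M=np.stack([np.cross(y,z),y,z],1)
        a=np.linalg.norm((R.from_matrix(ref).inv()*R.from_matrix(M)).as_rotvec())
        if best is None or a<best[0]: best=(a,M)
    return best[1]
def cur():
    o=r.get_obs(); return np.array(o['tcp_pos']),R.from_rotvec(o['orientation']).as_matrix(),o
def rows(wps,start=None,op=1):
    """wps: list of (pos,Rm,nrows)"""
    if start is None: p,M,_=cur()
    else: p,M=start
    tot=0
    for P,Q,n in wps:
        dR=(R.from_matrix(M).inv()*R.from_matrix(Q)).as_rotvec(); p0=p.copy(); M0=M.copy()
        for k in range(1,n+1):
            goal=p0+(P-p0)*k/n; gM=(R.from_matrix(M0)*R.from_rotvec(dR*k/n)).as_matrix()
            s=np.round(M.T@(goal-p),4); t=np.round(np.degrees((R.from_matrix(M).inv()*R.from_matrix(gM)).as_rotvec()),1)
            print(f'[{op},[{s[0]:g},{s[1]:g},{s[2]:g}],[{t[0]:g},{t[1]:g},{t[2]:g}]],')
            p=p+M@s; M=M@R.from_rotvec(np.radians(t)).as_matrix(); tot+=1
            if tot%10==0: print('--')
    print('end',p.round(4)); return p,M
def tcp_for(face,psi,tilt,z,gap=0,tip=.019):
    p=np.array([np.cos(psi),np.sin(psi)]); c=face-p*(gap+tip*np.sin(tilt)+.011*np.cos(tilt)); return np.array([c[0],c[1],z])
E
python3 - <<'E'
from plan import *
f=dict(np.load('pics/scene0.png.npz')); w=cloud(f)
m=(w[...,0]>.3)&(w[...,0]<.62)&(w[...,1]<-.5)&(w[...,1]>-.75)&(w[...,2]>.05)&(w[...,2]<.6)
P=w[m]; print('tall',P.min(0),P.max(0))
p,M,o=cur(); print(p,M.round(3))
sk=SK0; face=sk[:2]+rot2(sk[2])@[0,-.095]; psi=sk[2]+np.pi/2
a=np.radians(15); Q=toolR(psi,a,M)
t=tcp_for(face,psi,a,.2,gap=.03); print('face',face,'target',t)
rows([(np.array([.27,-.45,.25]),(R.from_matrix(M)).as_matrix(),9),(t,Q,11)])
E
```

```text
tall [ 0.3679132  -0.74854705  0.05005199] [ 0.61999596 -0.55540881  0.59989013]
[ 0.16020107 -0.65518781  0.24939792] [[-0.971 -0.     0.238]
 [-0.238  0.002 -0.971]
 [ 0.    -1.    -0.002]]
face [ 0.51213873 -0.27383039] target [ 0.50501427 -0.31881243  0.2       ]
[1,[-0.0173,-0,-0.0192],[0,0,0]],
[1,[-0.0172,-0.0001,-0.0193],[0,0,0]],
[1,[-0.0173,-0,-0.0192],[0,0,0]],
[1,[-0.0173,-0,-0.0193],[0,0,0]],
[1,[-0.0172,-0.0001,-0.0192],[0,0,0]],
[1,[-0.0173,-0,-0.0193],[0,0,0]],
[1,[-0.0173,-0.0001,-0.0192],[0,0,0]],
[1,[-0.0172,0,-0.0193],[0,0,0]],
[1,[-0.0173,-0,-0.0192],[0,0,0]],
[1,[-0.0236,0.0046,-0.0065],[-0.8,-6.1,1.2]],
--
[1,[-0.024,0.0051,-0.0039],[-0.8,-6.1,1.2]],
[1,[-0.0242,0.0056,-0.0013],[-0.8,-6,1.2]],
[1,[-0.0241,0.0062,0.0014],[-0.8,-6.1,1.2]],
[1,[-0.0236,0.0066,0.004],[-0.8,-6.1,1.2]],
[1,[-0.023,0.0071,0.0066],[-0.8,-6.1,1.2]],
[1,[-0.022,0.0074,0.009],[-0.8,-6.1,1.2]],
[1,[-0.0207,0.0077,0.0115],[-0.7,-6,1.2]],
[1,[-0.0192,0.008,0.0136],[-0.8,-6.1,1.2]],
[1,[-0.0175,0.0082,0.0157],[-0.8,-6.1,1.2]],
[1,[-0.0156,0.0082,0.0176],[-0.8,-6.1,1.2]],
--
end [ 0.505  -0.3188  0.2   ]
```

{"op": "jog_arm", "data": {
  "motion": [
    [1,[-0.0173,0,-0.0192],[0,0,0]],
    [1,[-0.0173,0,-0.0192],[0,0,0]],
    [1,[-0.0173,0,-0.0192],[0,0,0]],
    [1,[-0.0173,0,-0.0193],[0,0,0]],
    [1,[-0.0172,0,-0.0192],[0,0,0]],
    [1,[-0.0173,0,-0.0193],[0,0,0]],
    [1,[-0.0173,0,-0.0192],[0,0,0]],
    [1,[-0.0172,0,-0.0193],[0,0,0]],
    [1,[-0.0173,0,-0.0192],[0,0,0]],
    [1,[-0.0236,0.0046,-0.0065],[-0.8,-6.1,1.2]]
  ]
}}

```text
clock: 0.93
tcp_pos: [0.2916, -0.4358, 0.2461]
orientation: [-0.336, 2.043, -2.008]
contact_force: [-0.0, -1.0, -1.2]
grip_width: 0.0853
```

{"op": "jog_arm", "data": {
  "motion": [
    [1,[-0.024,0.0051,-0.0039],[-0.8,-6.1,1.2]],
    [1,[-0.0242,0.0056,-0.0013],[-0.8,-6,1.2]],
    [1,[-0.0241,0.0062,0.0014],[-0.8,-6.1,1.2]],
    [1,[-0.0236,0.0066,0.004],[-0.8,-6.1,1.2]],
    [1,[-0.023,0.0071,0.0066],[-0.8,-6.1,1.2]],
    [1,[-0.022,0.0074,0.009],[-0.8,-6.1,1.2]],
    [1,[-0.0207,0.0077,0.0115],[-0.7,-6,1.2]],
    [1,[-0.0192,0.008,0.0136],[-0.8,-6.1,1.2]],
    [1,[-0.0175,0.0082,0.0157],[-0.8,-6.1,1.2]],
    [1,[-0.0156,0.0082,0.0176],[-0.8,-6.1,1.2]]
  ]
}}

```text
clock: 1.77
tcp_pos: [0.5058, -0.319, 0.1997]
orientation: [-0.923, 1.414, -1.129]
contact_force: [0.8, 0.4, -0.2]
grip_width: 0.0852
```

```bash
python3 - <<'E'
from plan import *
p,M,o=cur(); print(o['clock'],p,M.round(3),o['contact_force'].round(1),o['qvel'].round(2))
sk=SK0; face=sk[:2]+rot2(sk[2])@[0,-.095]; psi=sk[2]+np.pi/2
a=np.radians(15); Q=toolR(psi,a,M)
t=tcp_for(face,psi,a,.045,gap=.025); print(t)
rows([(t,Q,8)])
E
```

```text
1.7667 [ 0.50581965 -0.31895341  0.19968375] [[-0.146  0.041  0.988]
 [-0.955  0.256 -0.151]
 [-0.259 -0.966  0.002]] [ 0.8  0.4 -0.2] [-0.16  0.43 -0.35 -0.43  0.1   0.22  0.8 ]
[ 0.50579644 -0.31387399  0.045     ]
[1,[0.0044,0.0188,-0.0001],[-0,0,-0]],
[1,[0.0044,0.0189,-0.0002],[-0,0.1,-0]],
[1,[0.0044,0.0188,-0.0001],[-0,0,-0]],
[1,[0.0044,0.0189,-0.0001],[-0,0.1,-0]],
[1,[0.0044,0.0188,-0.0001],[-0,-0,-0]],
[1,[0.0044,0.0188,-0.0001],[-0,0,-0]],
[1,[0.0044,0.0189,-0.0001],[-0,0.1,-0]],
[1,[0.0044,0.0188,-0.0001],[-0,0,-0]],
end [ 0.5058 -0.3139  0.045 ]
```

{"op": "jog_arm", "data": {
  "motion": [
    [1,[0.0044,0.0188,0],[0,0,0]],
    [1,[0.0044,0.0188,0],[0,0,0]],
    [1,[0.0044,0.0188,0],[0,0,0]],
    [1,[0.0044,0.0188,0],[0,0,0]],
    [1,[0.0044,0.0188,0],[0,0,0]],
    [1,[0.0044,0.0188,0],[0,0,0]],
    [1,[0.0044,0.0188,0],[0,0,0]],
    [1,[0.0044,0.0188,0],[0,0,0]],
    [1,[0,0,0],[0,0,0]],
    [1,[0,0,0],[0,0,0]]
  ]
}}

```text
clock: 2.6
tcp_pos: [0.5055, -0.3142, 0.045]
orientation: [-0.922, 1.419, -1.131]
contact_force: [0.2, -0.2, 0.9]
grip_width: 0.0852
```

```bash
python3 - <<'E'
from plan import *
p,M,o=cur(); print(o['clock'],p,M.round(3),o['contact_force'].round(1))
for n in('scene','top'): 
    f=grab(n,n+'1.png'); w=cloud(f)
    if n=='scene': cv2.imwrite('pics/s1c.png',cv2.resize(f['image'][140:260,290:470,::-1],None,fx=4,fy=4,interpolation=cv2.INTER_CUBIC))
    else: cv2.imwrite('pics/t1c.png',cv2.resize(f['image'][150:260,300:460,::-1],None,fx=4,fy=4,interpolation=cv2.INTER_CUBIC))
E
```

```text
2.6 [ 0.50548041 -0.3142458   0.04500702] [[-0.151  0.039  0.988]
 [-0.954  0.256 -0.156]
 [-0.259 -0.966 -0.001]] [ 0.2 -0.2  0.9]
```

View pics/s1c.png

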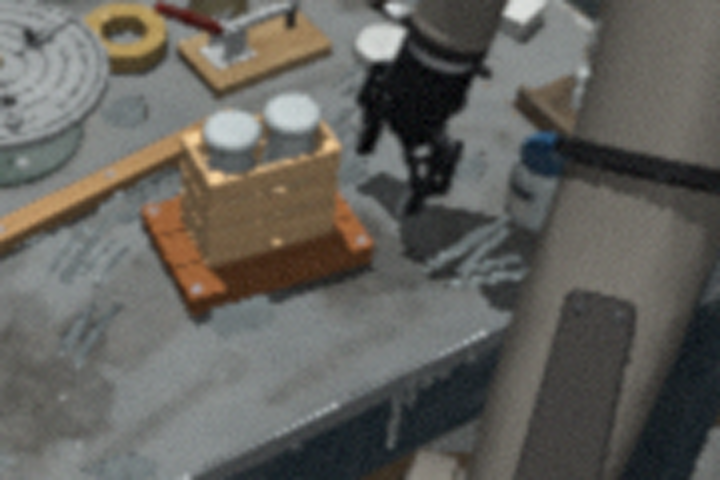

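View pics/t1c.png

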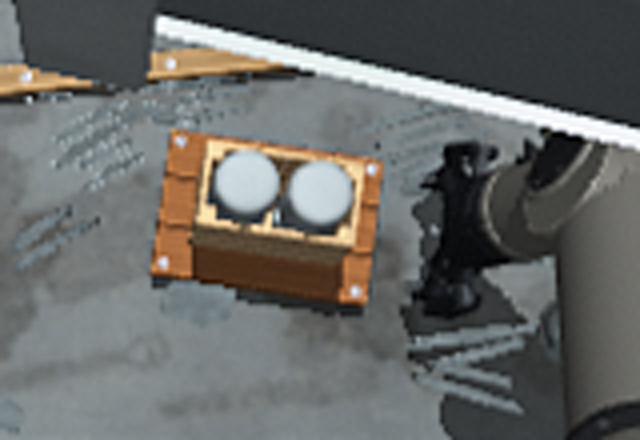

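```bash
python3 - <<'E'
from plan import *
p,M,o=cur()
for n in('scene','top'):
    f=dict(np.load(f'pics/{n}1.png.npz')); w=cloud(f); d=(w-p)@M
    m=(abs(d[...,0])<.03)&(abs(d[...,2])<.075)&(d[...,1]>-.05)&(w[...,2]>.012)&(f['image'].max(-1)<70)
    D=d[m]; print(n,len(D),np.percentile(D[:,1],[90,97,100]),D[:,2].min(),D[:,2].max()); i=np.argsort(-D[:,1])[:8]; print(D[i].round(3))
E
```

```text
scene 128 [-4.47700877e-03  1.31235537e-05  6.95128881e-03] -0.0748239806436771 0.07162237419924432
[[ 0.004  0.007  0.043]
 [-0.001  0.007  0.043]
 [-0.007  0.002 -0.051]
 [-0.008  0.     0.043]
 [ 0.004 -0.    -0.054]
 [ 0.004 -0.001  0.04 ]
 [-0.001 -0.001  0.04 ]
 [ 0.011 -0.001  0.045]]
top 86 [-0.01190635 -0.000329    0.00543911] -0.07330950734694668 0.0719271027354893
[[ 0.005  0.005  0.044]
 [-0.009  0.002  0.044]
 [-0.005  0.    -0.047]
 [ 0.006 -0.001  0.043]
 [-0.006 -0.005 -0.055]
 [-0.008 -0.005  0.044]
 [-0.007 -0.006 -0.052]
 [-0.003 -0.007 -0.055]]
```

{"op": "jog_arm", "data": {
  "motion": [
    [1,[0.001,0.0039,0],[0,0,0]],
    [1,[0.001,0.0039,0],[0,0,0]],
    [1,[0.001,0.0039,0],[0,0,0]],
    [1,[0.0005,0.0019,0],[0,0,0]],
    [1,[0.0005,0.0019,0],[0,0,0]],
    [1,[0.0005,0.0019,0],[0,0,0]],
    [1,[0,0,0],[0,0,0]]
  ]
}}

```text
clock: 3.28
tcp_pos: [0.5062, -0.3145, 0.0275]
orientation: [-0.922, 1.417, -1.132]
contact_force: [-1.1, 0.6, 0.3]
grip_width: 0.0854
```

{"op": "jog_arm", "data": {
  "motion": [
    [1,[0.001,0.0029,0],[0,0,0]],
    [1,[0.001,0.0029,0],[0,0,0]],
    [1,[0.0005,0.0019,0],[0,0,0]],
    [1,[0.0005,0.0019,0],[0,0,0]],
    [1,[0.0003,0.001,0],[0,0,0]],
    [1,[0,0,0],[0,0,0]]
  ]
}}

```text
clock: 3.78
tcp_pos: [0.5061, -0.315, 0.0165]
orientation: [-0.922, 1.417, -1.132]
contact_force: [0.5, 0.4, 0.0]
grip_width: 0.0857
```

```bash
cat > stA.py <<'E'
from plan import *
a=np.radians(15); ZT=.016; TIP=.006
def tcp_of_skid(sk,M,gap=0):
    face=sk[:2]+rot2(sk[2])@[0,-.095]; psi=sk[2]+np.pi/2
    return tcp_for(face,psi,a,ZT,gap,TIP),toolR(psi,a,M)
def path(sk0,segs):
    out=[]; s=np.array(sk0,float)
    for L,dth,n in segs:
        for k in range(n):
            s=s.copy(); s[2]+=dth/n/2; s[:2]+=rot2(s[2])@[0,L/n]; s[2]+=dth/n/2; out.append(s.copy())
    return out
def corner_pose(s):
    q=rot2(-TH)@(s[:2]-CO); return q.round(4),np.degrees(s[2]-TH).round(2)
E
python3 - <<'E'
from stA import *
p,M,o=cur(); print(p,o['contact_force'].round(1))
t,Q=tcp_of_skid(SK0,M); print('contact tcp',t)
S=path(SK0,[(.15,0,36),(.08,TH-SK0[2],24)])
print(corner_pose(SK0),corner_pose(S[35]),corner_pose(S[-1]))
wps=[(t,Q,6)]+[(*tcp_of_skid(s,M),1) for s in S]
rows(wps)
E
```

```text
[ 0.50611898 -0.31500071  0.01647882] [0.5 0.4 0. ]
contact tcp [ 0.51023365 -0.28585856  0.016     ]
(array([-0.1325, -0.3305]), np.float64(-14.3)) (array([-0.0954, -0.1851]), np.float64(-14.3)) (array([-0.0855, -0.1059]), np.float64(0.0))
[1,[-0.0047,0.0013,-0.0001],[-0,0,0]],
[1,[-0.0047,0.0014,-0.0001],[-0,0,0]],
[1,[-0.0048,0.0013,-0],[-0,0,0]],
[1,[-0.0047,0.0014,-0.0001],[-0,0,0]],
[1,[-0.0047,0.0013,-0.0001],[-0,0,0]],
[1,[-0.0047,0.0014,-0.0001],[-0,0,0]],
[1,[-0.004,0.001,0],[-0,0,0]],
[1,[-0.0041,0.0011,0],[-0,0,0]],
[1,[-0.004,0.0011,0],[-0,0,0]],
[1,[-0.004,0.0011,0],[-0,0,0]],
--
[1,[-0.004,0.001,0],[-0,0,0]],
[1,[-0.0041,0.0011,0],[-0,0,0]],
[1,[-0.004,0.0011,0],[-0,0,0]],
[1,[-0.004,0.0011,0],[-0,0,0]],
[1,[-0.004,0.001,0],[-0,0,0]],
[1,[-0.0041,0.0011,0],[-0,0,0]],
[1,[-0.004,0.0011,0],[-0,0,0]],
[1,[-0.004,0.0011,0],[-0,0,0]],
[1,[-0.004,0.001,0],[-0,0,0]],
[1,[-0.0041,0.0011,0],[-0,0,0]],
--
[1,[-0.004,0.0011,0],[-0,0,0]],
[1,[-0.004,0.0011,0],[-0,0,0]],
[1,[-0.004,0.001,0],[-0,0,0]],
[1,[-0.0041,0.0011,0],[-0,0,0]],
[1,[-0.004,0.0011,0],[-0,0,0]],
[1,[-0.004,0.001
[... 921 characters left out ...]
0.0011],[-0.1,-0.5,0]],
[1,[-0.0032,0.0009,0.001],[-0.2,-0.6,0]],
[1,[-0.0032,0.0008,0.0011],[-0.1,-0.6,0]],
[1,[-0.0032,0.0009,0.0011],[-0.2,-0.6,0]],
[1,[-0.0033,0.0009,0.0011],[-0.1,-0.5,0]],
[1,[-0.0032,0.0008,0.0011],[-0.2,-0.6,0]],
[1,[-0.0032,0.0009,0.0011],[-0.2,-0.6,0]],
[1,[-0.0032,0.0008,0.0011],[-0.1,-0.6,0]],
[1,[-0.0033,0.0009,0.0011],[-0.2,-0.5,0]],
[1,[-0.0032,0.0009,0.0011],[-0.1,-0.6,0]],
--
[1,[-0.0032,0.0008,0.0011],[-0.2,-0.6,0]],
[1,[-0.0033,0.0009,0.0011],[-0.1,-0.6,0]],
[1,[-0.0032,0.0008,0.0011],[-0.2,-0.6,0]],
[1,[-0.0032,0.0009,0.0011],[-0.1,-0.5,0]],
[1,[-0.0032,0.0009,0.0011],[-0.2,-0.6,0]],
[1,[-0.0033,0.0008,0.0011],[-0.1,-0.6,0]],
end [ 0.5629 -0.0588  0.016 ]
```

{"op": "jog_arm", "data": {
  "motion": [
    [1,[-0.0047,0.0013,0],[0,0,0]],
    [1,[-0.0047,0.0013,0],[0,0,0]],
    [1,[-0.0047,0.0013,0],[0,0,0]],
    [1,[-0.0047,0.0013,0],[0,0,0]],
    [1,[-0.0047,0.0013,0],[0,0,0]],
    [1,[-0.004,0.0011,0],[0,0,0]],
    [1,[-0.004,0.0011,0],[0,0,0]],
    [1,[-0.004,0.0011,0],[0,0,0]],
    [1,[-0.004,0.0011,0],[0,0,0]],
    [1,[-0.004,0.0011,0],[0,0,0]]
  ]
}}

```text
clock: 4.62
tcp_pos: [0.5132, -0.2737, 0.0167]
orientation: [-0.922, 1.416, -1.139]
contact_force: [-0.7, -6.5, 2.6]
grip_width: 0.0855
```

{"op": "jog_arm", "data": {
  "motion": [
    [1,[-0.004,0.0011,0],[0,0,0]],
    [1,[-0.004,0.0011,0],[0,0,0]],
    [1,[-0.004,0.0011,0],[0,0,0]],
    [1,[-0.004,0.0011,0],[0,0,0]],
    [1,[-0.004,0.0011,0],[0,0,0]],
    [1,[-0.004,0.0011,0],[0,0,0]],
    [1,[-0.004,0.0011,0],[0,0,0]],
    [1,[-0.004,0.0011,0],[0,0,0]],
    [1,[-0.004,0.0011,0],[0,0,0]],
    [1,[-0.004,0.0011,0],[0,0,0]]
  ]
}}

```text
clock: 5.45
tcp_pos: [0.5201, -0.2331, 0.0166]
orientation: [-0.922, 1.415, -1.139]
contact_force: [-0.4, -8.9, 3.7]
grip_width: 0.0855
```

```bash
python3 - <<'E'
from stA import *
from fit import *
p,M,o=cur(); print(p,o['contact_force'].round(1),M[:,2].round(3))
for n in('scene','top'):
    f=grab(n,n+'2.png'); q,P=fitskid(f,p[:2]+rot2(SK0[2])@[0,.107]); print(corner_pose(q))
    if n=='scene': cv2.imwrite('pics/s2c.png',cv2.resize(f['image'][140:260,270,None] if 0 else f['image'][130:260,250:450,::-1],None,fx=4,fy=4))
E
```

```text
[ 0.52011717 -0.23308435  0.01659859] [-0.4 -8.9  3.7] [ 0.987 -0.159  0.004]
skid [ 0.5361 -0.1277] -9.12 cost 0.4116084685217626 n 668 X [-0.0649 -0.0636  0.1122  0.1234] Y [-0.096  -0.0924  0.0943  0.0951]
(array([-0.1186, -0.2792]), np.float64(-14.42))
skid [ 0.5389 -0.1275] -9.01 cost 0.6907920696547423 n 898 X [-0.0647 -0.0638  0.1276  0.1307] Y [-0.0941 -0.0924  0.0927  0.0941]
(array([-0.1158, -0.2793]), np.float64(-14.31))
```

View pics/s2c.png

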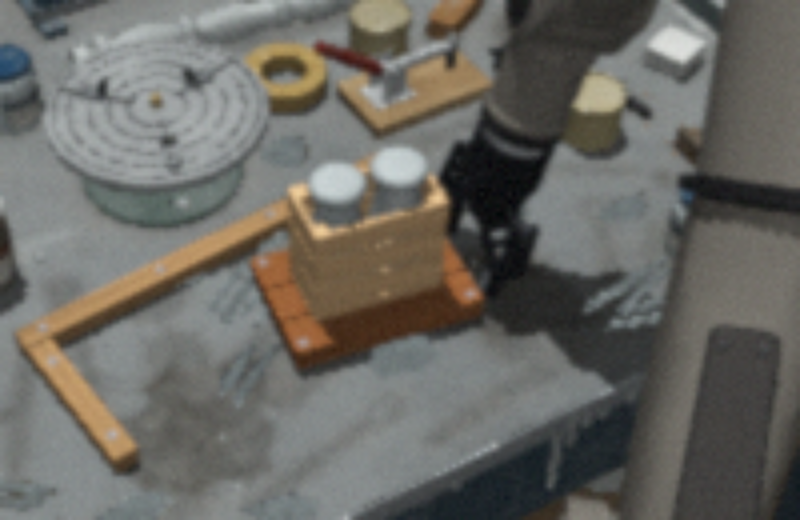

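{"op": "jog_arm", "data": {
  "motion": [
    [1,[-0.004,0.0011,0],[0,0,0]],
    [1,[-0.004,0.0011,0],[0,0,0]],
    [1,[-0.004,0.0011,0],[0,0,0]],
    [1,[-0.004,0.0011,0],[0,0,0]],
    [1,[-0.004,0.0011,0],[0,0,0]],
    [1,[-0.004,0.0011,0],[0,0,0]],
    [1,[-0.004,0.0011,0],[0,0,0]],
    [1,[-0.004,0.0011,0],[0,0,0]],
    [1,[-0.004,0.0011,0],[0,0,0]],
    [1,[-0.004,0.0011,0],[0,0,0]]
  ]
}}

```text
clock: 6.38
tcp_pos: [0.527, -0.1926, 0.0165]
orientation: [-0.921, 1.415, -1.141]
contact_force: [-2.3, -9.0, 5.9]
grip_width: 0.085
```

{"op": "jog_arm", "data": {
  "motion": [
    [1,[-0.004,0.0011,0],[0,0,0]],
    [1,[-0.004,0.0011,0],[0,0,0]],
    [1,[-0.004,0.0011,0],[0,0,0]],
    [1,[-0.004,0.0011,0],[0,0,0]],
    [1,[-0.004,0.0011,0],[0,0,0]],
    [1,[-0.004,0.0011,0],[0,0,0]],
    [1,[-0.004,0.0011,0],[0,0,0]],
    [1,[-0.004,0.0011,0],[0,0,0]],
    [1,[-0.004,0.0011,0],[0,0,0]],
    [1,[-0.004,0.0011,0],[0,0,0]]
  ]
}}

```text
clock: 7.22
tcp_pos: [0.5338, -0.1521, 0.0163]
orientation: [-0.921, 1.414, -1.141]
contact_force: [-2.2, -11.1, 8.0]
grip_width: 0.0852
```

```bash
python3 - <<'E'
from stA import *
from fit import *
p,M,o=cur(); print(o['clock'],p,o['contact_force'].round(1),M[:,2].round(3))
for n in('scene','top'):
    f=grab(n,n+'3.png'); w=cloud(f); q,P=fitskid(f,p[:2]+rot2(SK0[2])@[0,.107]); print(corner_pose(q))
    cv2.imwrite(f'pics/{n}3c.png',cv2.resize(f['image'][130:260,230:430,::-1],None,fx=4,fy=4))
E
```

```text
7.2167 [ 0.53381639 -0.15211227  0.01631081] [ -2.2 -11.1   8. ] [ 0.987 -0.16   0.005]
skid [ 0.5497 -0.0468] -9.54 cost 0.6354093239644159 n 712 X [-0.065  -0.0642  0.097   0.1063] Y [-0.0953 -0.0926  0.0947  0.1026]
(array([-0.0976, -0.2   ]), np.float64(-14.84))
skid [ 0.5527 -0.0465] -9.45 cost 0.899511547108662 n 923 X [-0.0645 -0.0638  0.1175  0.1259] Y [-0.0939 -0.0924  0.0935  0.0994]
(array([-0.0946, -0.2   ]), np.float64(-14.75))
```

View pics/top3c.png

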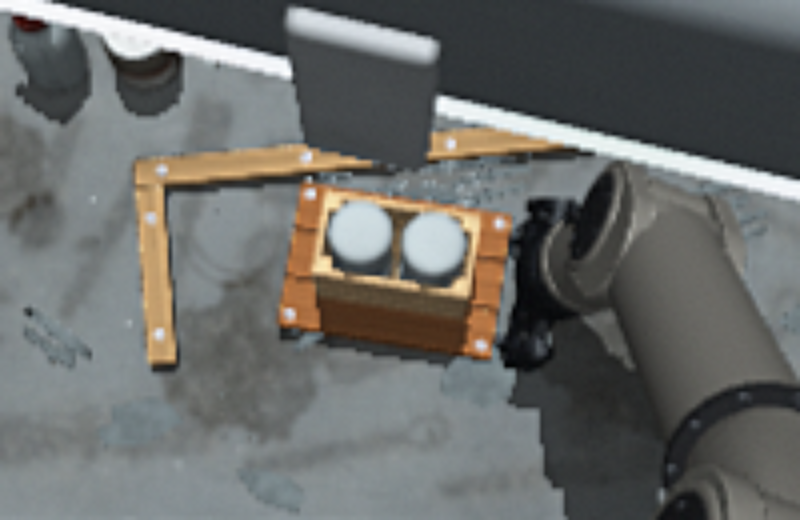

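```bash
python3 - <<'E'
from stA import *
p,M,o=cur()
s0=np.array([.5512,-.0467,np.radians(-9.3)])
S=path(s0,[(.012,0,3),(.080,TH-s0[2],25)]); print(corner_pose(s0),corner_pose(S[-1]))
w=[]
for s in S:
    d=rot2(s[2]-s0[2]); q=s[:2]+d@(p[:2]-s0[:2]); w.append((np.array([q[0],q[1],p[2]+.0005]),R.from_euler('z',s[2]-s0[2]).as_matrix()@M,1))
rows(w)
E
```

```text
(array([-0.0961, -0.2   ]), np.float64(-14.6)) (array([-0.0829, -0.1092]), np.float64(-0.0))
[1,[-0.004,0.0005,0],[0,0,0]],
[1,[-0.0039,0.0011,0],[0,0,0]],
[1,[-0.0038,0.001,0],[0,0,0]],
[1,[-0.0031,0.0008,0.0011],[-0.1,-0.6,0]],
[1,[-0.0031,0.0008,0.0011],[-0.2,-0.5,0]],
[1,[-0.0031,0.0008,0.001],[-0.1,-0.6,0]],
[1,[-0.0031,0.0008,0.0011],[-0.2,-0.6,0]],
[1,[-0.0031,0.0009,0.0011],[-0.1,-0.5,0]],
[1,[-0.0031,0.0008,0.001],[-0.2,-0.6,0]],
[1,[-0.0031,0.0008,0.0011],[-0.1,-0.6,0]],
--
[1,[-0.0031,0.0008,0.0011],[-0.2,-0.5,0]],
[1,[-0.0031,0.0008,0.001],[-0.1,-0.6,0]],
[1,[-0.0031,0.0009,0.0011],[-0.2,-0.5,0]],
[1,[-0.0031,0.0008,0.0011],[-0.1,-0.6,0]],
[1,[-0.0031,0.0008,0.001],[-0.2,-0.6,0]],
[1,[-0.0031,0.0008,0.0011],[-0.1,-0.5,0]],
[1,[-0.0031,0.0008,0.0011],[-0.2,-0.6,0]],
[1,[-0.0031,0.0008,0.001],[-0.1,-0.6,0]],
[1,[-0.003,0.0009,0.0011],[-0.2,-0.5,0]],
[1,[-0.0031,0.0008,0.0011],[-0.1,-0.6,0.1]],
--
[1,[-0.0031,0.0008,0.001],[-0.2,-0.6,-0]],
[1,[-0.0031,0.0008,0.0011],[-0.1,-0.5,-0]],
[1,[-0.0031,0.0008,0.0011],[-0.2,-0.6,-0]],
[1,[-0.0031,0.0009,0.001],[-0.1,-0.6,-0]],
[1,[-0.0031,0.0008,0.0011],[-0.2,-0.5,-0]],
[1,[-0.0031,0.0008,0.0011],[-0.1,-0.6,-0]],
[1,[-0.0031,0.0008,0.001],[-0.2,-0.6,-0]],
[1,[-0.0031,0.0008,0.0011],[-0.1,-0.5,-0]],
end [ 0.5655 -0.06    0.0169]
```

{"op": "jog_arm", "data": {
  "motion": [
    [1,[-0.004,0.0005,0],[0,0,0]],
    [1,[-0.004,0.0011,0],[0,0,0]],
    [1,[-0.0038,0.001,0],[0,0,0]],
    [1,[-0.0031,0.0008,0.0011],[-0.15,-0.56,0]],
    [1,[-0.0031,0.0008,0.0011],[-0.15,-0.56,0]],
    [1,[-0.0031,0.0008,0.0011],[-0.15,-0.56,0]],
    [1,[-0.0031,0.0008,0.0011],[-0.15,-0.56,0]],
    [1,[-0.0031,0.0008,0.0011],[-0.15,-0.56,0]],
    [1,[-0.0031,0.0008,0.0011],[-0.15,-0.56,0]],
    [1,[-0.0031,0.0008,0.0011],[-0.15,-0.56,0]]
  ]
}}

```text
clock: 8.15
tcp_pos: [0.5458, -0.1176, 0.0164]
orientation: [-0.964, 1.372, -1.086]
contact_force: [-1.2, -7.5, 2.7]
grip_width: 0.085
```

{"op": "jog_arm", "data": {
  "motion": [
    [1,[-0.0031,0.0008,0.0011],[-0.15,-0.56,0]],
    [1,[-0.0031,0.0008,0.0011],[-0.15,-0.56,0]],
    [1,[-0.0031,0.0008,0.0011],[-0.15,-0.56,0]],
    [1,[-0.0031,0.0008,0.0011],[-0.15,-0.56,0]],
    [1,[-0.0031,0.0008,0.0011],[-0.15,-0.56,0]],
    [1,[-0.0031,0.0008,0.0011],[-0.15,-0.56,0]],
    [1,[-0.0031,0.0008,0.0011],[-0.15,-0.56,0]],
    [1,[-0.0031,0.0008,0.0011],[-0.15,-0.56,0]],
    [1,[-0.0031,0.0008,0.0011],[-0.15,-0.56,0]]
  ]
}}

```text
clock: 8.9
tcp_pos: [0.5569, -0.0888, 0.0165]
orientation: [-1.018, 1.316, -1.016]
contact_force: [-0.1, -5.7, 0.7]
grip_width: 0.0855
```

```bash
python3 - <<'E'
from stA import *
from fit import *
p,M,o=cur(); print(o['clock'],p,o['contact_force'].round(1),M.round(3))
for n in('scene','top'):
    f=grab(n,n+'4.png'); w=cloud(f); q,P=fitskid(f,p[:2]+rot2(0)@[0,.107]); print(corner_pose(q))
    cv2.imwrite(f'pics/{n}4c.png',cv2.resize(f['image'][130:260,230:430,::-1],None,fx=4,fy=4))
E
```

```text
8.9 [ 0.55694725 -0.08880695  0.0164996 ] [-0.1 -5.7  0.7] [[ 0.004  0.002  1.   ]
 [-0.967  0.254  0.003]
 [-0.254 -0.967  0.003]]
skid [0.5563 0.0176] 0.09 cost 0.7990638119366037 n 740 X [-0.0655 -0.0642  0.096   0.1021] Y [-0.0955 -0.0924  0.095   0.0992]
(array([-0.0851, -0.1364]), np.float64(-5.21))
skid [0.5585 0.0178] 0.48 cost 1.4670730454850578 n 968 X [-0.0647 -0.0641  0.1006  0.1045] Y [-0.0938 -0.0914  0.0928  0.0979]
(array([-0.0828, -0.1364]), np.float64(-4.82))
```

View pics/top4c.png

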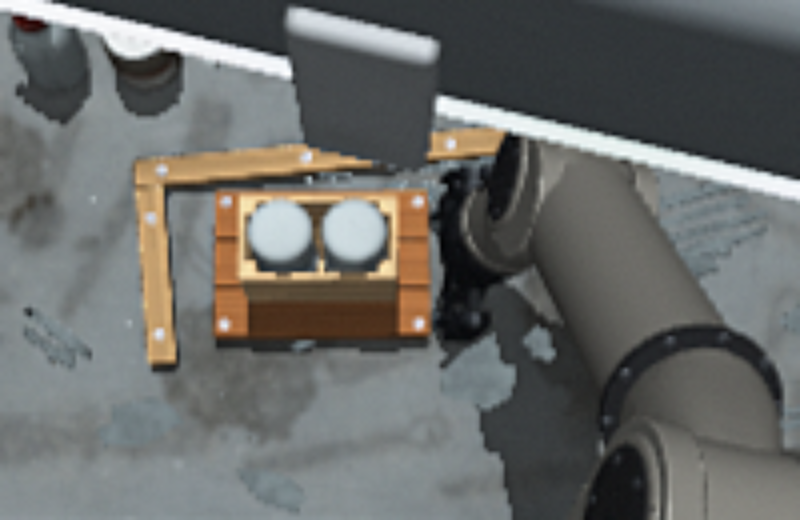

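{"op": "jog_arm", "data": {
  "motion": [
    [1,[-0.0031,0.0008,0.0011],[-0.15,-0.56,0]],
    [1,[-0.0031,0.0008,0.0011],[-0.15,-0.56,0]],
    [1,[-0.0031,0.0008,0.0011],[-0.15,-0.56,0]],
    [1,[-0.0031,0.0008,0.0011],[-0.15,-0.56,0]],
    [1,[-0.0031,0.0008,0.0011],[-0.15,-0.56,0]],
    [1,[-0.0031,0.0008,0.0011],[-0.15,-0.56,0]],
    [1,[-0.0031,0.0008,0.0011],[-0.15,-0.56,0]],
    [1,[-0.0031,0.0008,0.0011],[-0.15,-0.56,0]],
    [1,[-0.0031,0.0008,0.0011],[-0.15,-0.56,0]],
    [1,[-0.0025,0.0007,0],[0,0,0]]
  ]
}}

```text
clock: 9.83
tcp_pos: [0.5652, -0.0558, 0.0166]
orientation: [-1.068, 1.259, -0.946]
contact_force: [0.7, -5.2, 0.4]
grip_width: 0.0854
```

{"op": "jog_arm", "data": {
  "motion": [
    [1,[0.005,0,0],[0,0,0]],
    [1,[0.01,0,0],[0,0,0]],
    [1,[0.015,0,0],[0,0,0]],
    [1,[0.015,0,0],[0,0,0]],
    [1,[0.005,-0.02,0],[0,0,0]],
    [1,[0,-0.03,0],[0,0,0]],
    [1,[0,-0.03,0],[0,0,0]],
    [1,[0,-0.02,0],[0,0,0]],
    [1,[0,0,0],[0,0,0]]
  ]
}}

```text
clock: 10.58
tcp_pos: [0.5742, -0.132, 0.1041]
orientation: [-1.064, 1.256, -0.951]
contact_force: [-0.0, -0.2, 1.3]
grip_width: 0.0857
```

```bash
python3 - <<'E'
from stA import *
from fit import *
p,M,o=cur(); print(o['clock'],p,o['contact_force'].round(1),o['joints'].round(2))
for n in('scene','top'):
    f=grab(n,n+'5.png'); w=cloud(f); fitcorner(f); q,P=fitskid(f,(.565,.05)); print(corner_pose(q))
    cv2.imwrite(f'pics/{n}5c.png',cv2.resize(f['image'][130:260,230:430,::-1],None,fx=4,fy=4))
a=np.radians(8); psi=TH
sk=np.array([.560,.046,TH]); face=sk[:2]+rot2(sk[2])@[-.065,0]; Q=toolR(psi,a,M); print((R.from_matrix(M).inv()*R.from_matrix(Q)).as_rotvec())
for sc in (.015,): print(tcp_for(face,psi,a,.016,.02,.006))
E
```

```text
10.5833 [ 0.57421707 -0.13200855  0.1040941 ] [-0.  -0.2  1.3] [ 0.59  0.61 -0.46  1.8   0.01  0.85  0.28]
corner th [5.38134   2.1552262] origin [0.6286988  0.14590064] spans [-0.01127814 -0.00075271  0.01677066] [-0.03244114 -0.00489674  0.02799087] z 0.020728155330788534 0.024287613102908612 221 448
skid [0.5524 0.0779] 6.19 cost 1.6606791014865971 n 889 X [-0.0661 -0.0649  0.1008  0.1064] Y [-0.1199 -0.1164  0.0966  0.0994]
(array([-0.0834, -0.076 ]), np.float64(0.89))
corner th [5.509863 4.154251] origin [0.62890506 0.15185365] spans [-0.01015876 -0.00044378  0.01376521] [-0.03337114  0.00020252  0.02005707] z 0.02222908305620852 0.025352381973813287 344 419
skid [0.5558 0.0599] 5.73 cost 3.072836816597253 n 1221 X [-0.0649 -0.0638  0.1037  0.1063] Y [-0.1035 -0.1016  0.1131  0.1165]
(array([-0.0816, -0.0943]), np.float64(0.43))
[ 0.30391363  1.54172037 -0.0977478 ]
[0.46368555 0.03706518 0.016     ]
```

View pics/scene5c.png

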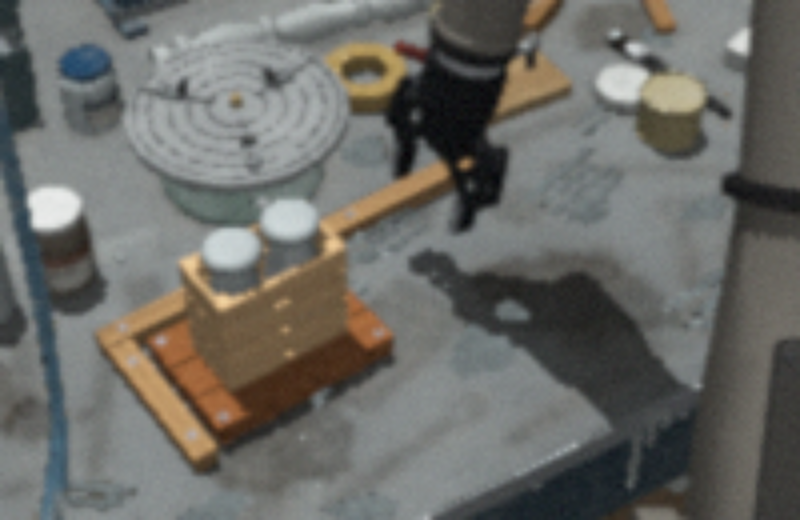

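```bash
cat >> fit.py <<'E'
from plan import CO,TH,rot2
def fitskid2(f,guess,tol=.12):
    w=cloud(f); hsv=cv2.cvtColor(f['image'],cv2.COLOR_RGB2HSV)
    m=(hsv[...,1]>150)&(hsv[...,0]<15)&inbox(w,(.35,.8),(-.3,.3),(.02,.037))
    P=w[m][:,:2]; P=P[np.linalg.norm(P-guess[:2],axis=1)<tol]
    C=(P-CO)@rot2(TH); 
    r_=cv2.minAreaRect((C*1000).astype(np.float32)); print('rect (corner frame, mm)',np.round(r_[0],1),np.round(r_[1],1),round(r_[2],2),len(C),'pct',np.percentile(C,[1,99],axis=0).round(4).tolist())
    return C
E
python3 - <<'E'
from fit import *
for k in (4,5):
  for n in('scene','top'):
    f=dict(np.load(f'pics/{n}{k}.png.npz'));fitskid2(f,(.562,.045 if k==5 else .018))
f=dict(np.load('pics/scene5.png.npz')); h=cv2.cvtColor(f['image'],cv2.COLOR_RGB2HSV)
print(h[130+440//4-3,230+215//4-8],h[130+330//4,230+180//4],h[130+380//4,230+150//4],h[130+410//4,230+170//4])
E
```

```text
rect (corner frame, mm) [ -86.4 -134.7] [192.7 133.1] 82.92 491 pct [[-0.1561, -0.2268], [-0.0171, -0.0397]]
rect (corner frame, mm) [ -83.9 -135.1] [185.  127.1] 84.89 680 pct [[-0.1524, -0.2297], [-0.0265, -0.0419]]
rect (corner frame, mm) [ -82.4 -101. ] [134.2 185.7] 0.33 491 pct [[-0.149, -0.1919], [-0.0233, -0.0085]]
rect (corner frame, mm) [ -83.3 -103.3] [127.5 184.9] 0.6 646 pct [[-0.1459, -0.1949], [-0.0226, -0.0117]]
[ 17 115 190] [ 12 159 162] [ 17 116 191] [ 17 116 189]
```

```bash
python3 - <<'E'
from stA import *
p,M,o=cur()
a=np.radians(8); psi=TH
Q=toolR(psi,a,M); face=CO+rot2(TH)@[-.148,-.103]
t=tcp_for(face,psi,a,.2,.015,.006); print(t)
dR=(R.from_matrix(M).inv()*R.from_matrix(Q)).as_rotvec()
Mid=(R.from_matrix(M)*R.from_rotvec(dR*.55)).as_matrix()
rows([(np.array([.50,-.11,.21]),Mid,8),(t,Q,8)])
E
```

```text
[0.4639332  0.04260063 0.2       ]
[1,[-0.0067,-0.0124,-0.0087],[1.2,6.1,-0.4]],
[1,[-0.0057,-0.0126,-0.009],[1.2,6.1,-0.4]],
[1,[-0.0047,-0.0129,-0.0094],[1.3,6,-0.3]],
[1,[-0.0035,-0.013,-0.0095],[1.2,6.1,-0.4]],
[1,[-0.0025,-0.0133,-0.0095],[1.2,6.1,-0.4]],
[1,[-0.0014,-0.0136,-0.0095],[1.2,6.1,-0.4]],
[1,[-0.0002,-0.0137,-0.0092],[1.2,6,-0.3]],
[1,[0.0007,-0.0139,-0.009],[1.3,6.1,-0.4]],
[1,[-0.01,0.0036,-0.0165],[1,5,-0.3]],
[1,[-0.0086,0.0033,-0.0173],[1,4.9,-0.3]],
--
[1,[-0.0071,0.003,-0.0181],[1,5,-0.3]],
[1,[-0.0054,0.0025,-0.0187],[1,5,-0.3]],
[1,[-0.0039,0.0023,-0.0191],[1,5,-0.3]],
[1,[-0.0021,0.0018,-0.0195],[1,4.9,-0.4]],
[1,[-0.0006,0.0016,-0.0195],[1,5,-0.3]],
[1,[0.0012,0.0011,-0.0196],[1,5,-0.3]],
end [0.464  0.0426 0.2   ]
```

{"op": "jog_arm", "data": {
  "motion": [
    [1,[-0.0067,-0.0124,-0.0087],[1.2,6.1,-0.4]],
    [1,[-0.0057,-0.0126,-0.009],[1.2,6.1,-0.4]],
    [1,[-0.0047,-0.0129,-0.0094],[1.3,6,-0.3]],
    [1,[-0.0035,-0.013,-0.0095],[1.2,6.1,-0.4]],
    [1,[-0.0025,-0.0133,-0.0095],[1.2,6.1,-0.4]],
    [1,[-0.0014,-0.0136,-0.0095],[1.2,6.1,-0.4]],
    [1,[-0.0002,-0.0137,-0.0092],[1.2,6,-0.3]],
    [1,[0.0007,-0.0139,-0.009],[1.3,6.1,-0.4]]
  ]
}}

```text
clock: 11.35
tcp_pos: [0.4983, -0.1086, 0.2088]
orientation: [-0.558, 1.789, -1.605]
contact_force: [-1.5, 0.2, 0.1]
grip_width: 0.0855
```

{"op": "jog_arm", "data": {
  "motion": [
    [1,[-0.01,0.0036,-0.0165],[1,5,-0.3]],
    [1,[-0.0086,0.0033,-0.0173],[1,4.9,-0.3]],
    [1,[-0.0071,0.003,-0.0181],[1,5,-0.3]],
    [1,[-0.0054,0.0025,-0.0187],[1,5,-0.3]],
    [1,[-0.0039,0.0023,-0.0191],[1,5,-0.3]],
    [1,[-0.0021,0.0018,-0.0195],[1,4.9,-0.4]],
    [1,[-0.0006,0.0016,-0.0195],[1,5,-0.3]],
    [1,[0.0012,0.0011,-0.0196],[1,5,-0.3]],
    [1,[0,0,0],[0,0,0]],
    [1,[0,0,0],[0,0,0]]
  ]
}}

```text
clock: 12.18
tcp_pos: [0.4626, 0.0452, 0.1988]
orientation: [0.039, 2.112, -2.097]
contact_force: [0.4, -0.3, 0.3]
grip_width: 0.0853
```

```bash
python3 - <<'E'
from stA import *
p,M,o=cur(); print(o['clock'],p,M.round(3),o['joints'].round(2))
a=np.radians(8); psi=TH
Q=toolR(psi,a,M); face=CO+rot2(TH)@[-.148,-.103]
t=tcp_for(face,psi,a,.05,.015,.006); t2=t.copy();t2[2]=.016; print(t)
rows([(t,Q,8),(t2,Q,9)])
E
```

```text
12.1833 [0.46257618 0.04516961 0.19884459] [[-0.986  0.135  0.098]
 [-0.097  0.014 -0.995]
 [-0.135 -0.991 -0.001]] [ 0.02  0.15 -0.28  2.17  0.1   0.7  -1.8 ]
[0.4639332  0.04260063 0.05      ]
[1,[0.0024,0.0185,0.0003],[0,0,0]],
[1,[0.0024,0.0184,0.0004],[0,0.1,0.1]],
[1,[0.0024,0.0185,0.0003],[0,0,-0]],
[1,[0.0024,0.0184,0.0004],[0,0.1,0]],
[1,[0.0024,0.0185,0.0003],[0,0,0]],
[1,[0.0024,0.0184,0.0004],[0.1,0,0.1]],
[1,[0.0025,0.0184,0.0003],[-0,0.1,-0]],
[1,[0.0024,0.0185,0.0003],[-0,0,0]],
[1,[0.0005,0.0037,0],[-0,0,0]],
[1,[0.0005,0.0038,0],[-0,0,0]],
--
[1,[0.0006,0.0037,0],[-0,0,0]],
[1,[0.0005,0.0038,0],[-0,0,0]],
[1,[0.0005,0.0037,0],[-0,0,0]],
[1,[0.0005,0.0037,0],[-0,0,0]],
[1,[0.0006,0.0038,0],[-0,0,0]],
[1,[0.0005,0.0037,0],[-0,0,0]],
[1,[0.0005,0.0038,0],[-0,0,0]],
end [0.464  0.0426 0.016 ]
```

{"op": "jog_arm", "data": {
  "motion": [
    [1,[0.0024,0.0185,0.0003],[0,0,0]],
    [1,[0.0024,0.0185,0.0003],[0,0,0]],
    [1,[0.0024,0.0185,0.0004],[0,0.1,0]],
    [1,[0.0024,0.0185,0.0003],[0,0.1,0]],
    [1,[0.0024,0.0184,0.0004],[0,0,0]],
    [1,[0.0024,0.0184,0.0003],[0,0.1,0.1]],
    [1,[0.0024,0.0184,0.0003],[0,0,0]],
    [1,[0.0024,0.0184,0.0003],[0,0,0]],
    [1,[0.0005,0.0037,0],[0,0,0]],
    [1,[0.0005,0.0037,0],[0,0,0]]
  ]
}}

```text
clock: 13.02
tcp_pos: [0.4644, 0.0405, 0.0426]
orientation: [0.052, 2.115, -2.102]
contact_force: [-1.1, 0.8, -0.0]
grip_width: 0.0855
```

{"op": "jog_arm", "data": {
  "motion": [
    [1,[0.0005,0.0037,0],[0,0,0]],
    [1,[0.0005,0.0037,0],[0,0,0]],
    [1,[0.0005,0.0037,0],[0,0,0]],
    [1,[0.0005,0.0037,0],[0,0,0]],
    [1,[0.0005,0.0037,0],[0,0,0]],
    [1,[0.0005,0.0037,0],[0,0,0]],
    [1,[0.0005,0.0037,0],[0,0,0]],
    [1,[0,0,0],[0,0,0]]
  ]
}}

```text
clock: 13.68
tcp_pos: [0.465, 0.042, 0.0171]
orientation: [0.053, 2.115, -2.099]
contact_force: [-0.7, -0.7, 0.3]
grip_width: 0.0857
```

```bash
python3 - <<'E'
from stA import *
from fit import *
p,M,o=cur(); print(o['clock'],p,o['contact_force'].round(1),M.round(3), 'tool yaw err deg',np.degrees(np.arctan2(-M[1,0],-M[0,0]))-5.3)
print('tcp in corner',rot2(-TH)@(p[:2]-CO))
for n in('scene','top'):
    f=grab(n,n+'6.png'); fitskid2(f,(.556,.05))
    cv2.imwrite(f'pics/{n}6c.png',cv2.resize(f['image'][130:260,230:430,::-1],None,fx=4,fy=4))
a=np.radians(8);Q=toolR(TH,a,M); d=rot2(TH)@[.04,0]
rows([(p+[d[0],d[1],0],Q,10)])
E
```

```text
13.6833 [0.46502987 0.04198332 0.01710685] [-0.7 -0.7  0.3] [[-0.986  0.138  0.089]
 [-0.088  0.014 -0.996]
 [-0.139 -0.99  -0.001]] tool yaw err deg -0.1995396996649399
tcp in corner [-0.17369302 -0.10371597]
rect (corner frame, mm) [-84.7 -30.9] [130.8  46.5] 0.17 240 pct [[-0.1485, -0.0514], [-0.0218, -0.0082]]
rect (corner frame, mm) [ -82.3 -103.5] [128.3 185.5] 0.18 478 pct [[-0.1456, -0.1951], [-0.0222, -0.0113]]
[1,[-0.0039,0.0006,-0],[0,-0,-0]],
[1,[-0.004,0.0006,-0],[0,-0,-0]],
[1,[-0.0039,0.0006,-0],[0,-0.1,-0]],
[1,[-0.0039,0.0006,-0],[0,0,-0]],
[1,[-0.004,0.0006,-0.0001],[0,-0,-0]],
[1,[-0.0039,0.0006,0],[0,-0,-0]],
[1,[-0.0039,0.0006,0],[0,-0,-0]],
[1,[-0.004,0.0006,0],[0,-0.1,-0]],
[1,[-0.0039,0.0006,0],[0,0,-0]],
[1,[-0.0039,0.0006,0],[0,-0,-0]],
--
end [0.5048 0.0457 0.0171]
```

View pics/top6c.png

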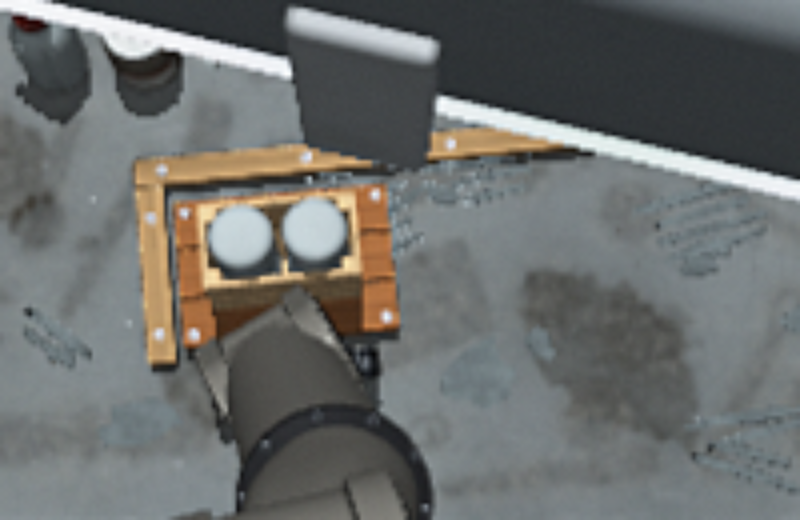

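View pics/scene6c.png

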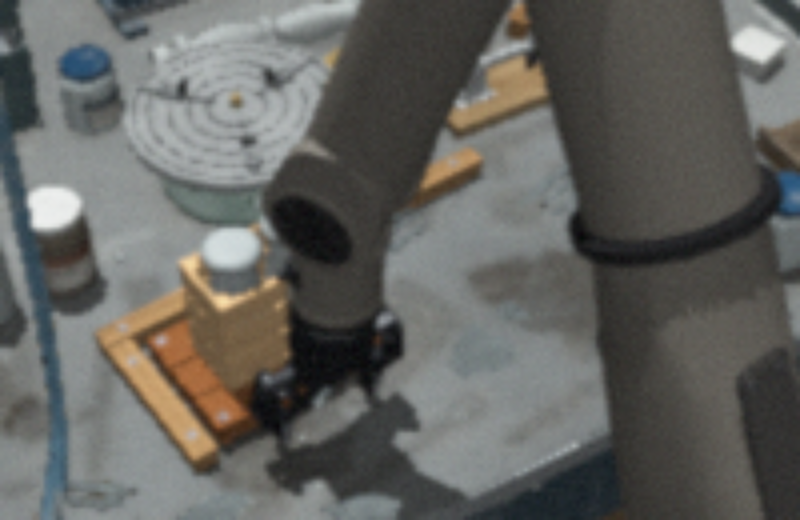

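```bash
python3 - <<'E'
from stA import *
from fit import *
p,M,o=cur(); tc=rot2(-TH)@(p[:2]-CO)
for n in('scene','top'):
    f=dict(np.load(f'pics/{n}6.png.npz')); w=cloud(f); hsv=cv2.cvtColor(f['image'],cv2.COLOR_RGB2HSV)
    C=(w[...,:2]-CO)@rot2(TH)
    for z0 in np.arange(.04,.34,.03):
        m=(w[...,2]>z0)&(w[...,2]<=z0+.03)&(abs(C[...,1]-tc[1])<.075)&(C[...,0]<-.05)&(C[...,0]>-.3)
        m2=m&(hsv[...,1]<60)&(hsv[...,2]<150); 
        if m2.sum()>3: print(n,round(z0,2),m2.sum(),'fwd of tcp',np.percentile(C[m2][:,0]-tc[0],[50,95,100]).round(3))
E
```

```text
scene 0.04 58 fwd of tcp [-0.014 -0.001  0.001]
scene 0.07 91 fwd of tcp [-0.02  -0.001  0.002]
scene 0.1 140 fwd of tcp [-0.016  0.097  0.122]
scene 0.13 136 fwd of tcp [0.071 0.094 0.122]
scene 0.16 129 fwd of tcp [-0.045  0.086  0.112]
scene 0.19 137 fwd of tcp [-0.056 -0.022 -0.011]
scene 0.22 139 fwd of tcp [-0.058 -0.024 -0.012]
scene 0.25 101 fwd of tcp [-0.065 -0.03  -0.019]
scene 0.28 107 fwd of tcp [-0.067 -0.031 -0.023]
scene 0.31 202 fwd of tcp [-0.072 -0.029 -0.02 ]
scene 0.34 253 fwd of tcp [-0.08  -0.039 -0.026]
top 0.04 17 fwd of tcp [0.088 0.123 0.123]
top 0.07 16 fwd of tcp [0.072 0.102 0.123]
top 0.1 90 fwd of tcp [0.071 0.09  0.122]
top 0.13 19 fwd of tcp [0.071 0.076 0.082]
top 0.16 42 fwd of tcp [0.079 0.112 0.114]
top 0.31 6 fwd of tcp [-0.042  0.005  0.012]
top 0.34 133 fwd of tcp [-0.018  0.007  0.013]
```

{"op": "jog_arm", "data": {
  "motion": [
    [1,[-0.0039,0.0006,0],[0,0,0]],
    [1,[-0.0039,0.0006,0],[0,0,0]],
    [1,[-0.0039,0.0006,0],[0,0,0]],
    [1,[-0.0029,0.0005,0],[0,-0.1,0]],
    [1,[-0.0025,0.0004,0],[0,-0.1,0]],
    [1,[-0.0025,0.0004,0],[0,0,0]],
    [1,[-0.0025,0.0004,0],[0,0,0]]
  ]
}}

```text
clock: 14.37
tcp_pos: [0.4832, 0.0431, 0.0163]
orientation: [0.041, 2.114, -2.104]
contact_force: [-12.2, -0.6, 9.7]
grip_width: 0.0852
```

{"op": "jog_arm", "data": {
  "motion": [
    [1,[-0.0025,0.0004,0],[0,0,0]],
    [1,[-0.0025,0.0004,0],[0,0,0]],
    [1,[-0.002,0.0003,0],[0,0,0]]
  ]
}}

```text
clock: 14.62
tcp_pos: [0.4903, 0.0436, 0.0161]
orientation: [0.041, 2.114, -2.104]
contact_force: [-11.2, -0.3, 7.8]
grip_width: 0.0853
```

```bash
python3 - <<'E'
from stA import *
from fit import *
p,M,o=cur(); print(o['clock'],p,o['contact_force'].round(1))
print('tcp in corner',rot2(-TH)@(p[:2]-CO))
for n in('scene','top'):
    f=grab(n,n+'7.png'); fitskid2(f,(.565,.055))
    cv2.imwrite(f'pics/{n}7c.png',cv2.resize(f['image'][130:260,230:430,::-1],None,fx=4,fy=4))
E
```

```text
14.6167 [0.49025507 0.04355869 0.01612346] [-11.2  -0.3   7.8]
tcp in corner [-0.14843015 -0.1044774 ]
rect (corner frame, mm) [-74.2 -94.1] [172.3 132.4] 89.87 246 pct [[-0.1395, -0.1426], [-0.0111, -0.0086]]
rect (corner frame, mm) [ -70.1 -104.3] [131.1 185.9] 0.03 376 pct [[-0.1343, -0.1959], [-0.0073, -0.0118]]
```

View pics/top7c.png

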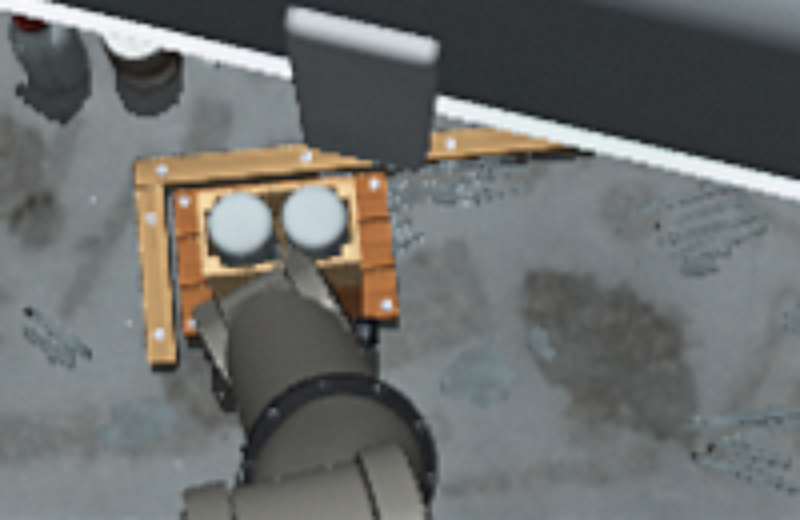

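{"op": "jog_arm", "data": {
  "motion": [
    [1,[-0.002,0.0003,0],[0,0,0]],
    [1,[-0.002,0.0003,0],[0,0,0]]
  ]
}}

```text
clock: 14.88
tcp_pos: [0.4939, 0.0438, 0.016]
orientation: [0.041, 2.115, -2.105]
contact_force: [-12.9, -0.2, 11.3]
grip_width: 0.0851
```

{"op": "jog_arm", "data": {
  "motion": [
    [1,[-0.0015,0.0002,0],[0,0,0]]
  ]
}}

```text
clock: 14.97
tcp_pos: [0.4956, 0.0439, 0.0161]
orientation: [0.041, 2.115, -2.104]
contact_force: [-10.9, -0.3, 7.9]
grip_width: 0.0853
```

{"op": "jog_arm", "data": {
  "motion": [
    [1,[-0.0015,0.0002,0],[0,0,0]]
  ]
}}

```text
clock: 15.05
tcp_pos: [0.4973, 0.0441, 0.0161]
orientation: [0.042, 2.115, -2.104]
contact_force: [-10.4, -0.6, 6.1]
grip_width: 0.0854
```

{"op": "jog_arm", "data": {
  "motion": [
    [1,[-0.001,0.0001,0],[0,0,0]]
  ]
}}

```text
clock: 15.13
tcp_pos: [0.4988, 0.0442, 0.0162]
orientation: [0.043, 2.114, -2.104]
contact_force: [-8.8, -0.2, 2.2]
grip_width: 0.0858
```

{"op": "jog_arm", "data": {
  "motion": [
    [1,[-0.001,0.0001,0],[0,0,0]]
  ]
}}

```text
clock: 15.22
tcp_pos: [0.5001, 0.0444, 0.0162]
orientation: [0.043, 2.114, -2.103]
contact_force: [-8.4, -1.4, 2.7]
grip_width: 0.0854
```

{"op": "jog_arm", "data": {
  "motion": [
    [1,[-0.001,0.0001,0],[0,0,0]]
  ]
}}

```text
clock: 15.3
tcp_pos: [0.5001, 0.0444, 0.016]
orientation: [0.041, 2.115, -2.105]
contact_force: [-14.4, -0.6, 10.6]
grip_width: 0.0854
```

{"op": "jog_arm", "data": {
  "motion": [
    [1,[-0.001,0.0001,0],[0,0,0]]
  ]
}}

```text
clock: 15.38
tcp_pos: [0.5002, 0.0443, 0.016]
orientation: [0.039, 2.115, -2.106]
contact_force: [-16.5, 0.2, 13.8]
grip_width: 0.0856
```

{"op": "jog_arm", "data": {
  "motion": [
    [1,[-0.001,0.0001,0],[0,0,0]]
  ]
}}

```text
clock: 15.47
tcp_pos: [0.5002, 0.0444, 0.0159]
orientation: [0.037, 2.115, -2.107]
contact_force: [-19.1, -0.7, 14.1]
grip_width: 0.0852
```

{"op": "jog_arm", "data": {
  "motion": [
    [1,[0,0,0],[0,0,0]]
  ]
}}

```text
clock: 15.55
tcp_pos: [0.5002, 0.0443, 0.0158]
orientation: [0.037, 2.115, -2.107]
contact_force: [-16.2, -1.1, 11.9]
grip_width: 0.0853
```

```bash
python3 - <<'E'
from stA import *
from fit import *
p,M,o=cur(); print(o['clock'],p,o['contact_force'].round(1),o['moment'].round(2))
for n in('scene','top'):
    f=grab(n,n+'8.png'); fitskid2(f,(.572,.055))
    cv2.imwrite(f'pics/{n}8c.png',cv2.resize(f['image'][150:230,250:350,::-1],None,fx=7,fy=7))
E
```

```text
15.55 [0.50019629 0.04431417 0.01581513] [-16.2  -1.1  11.9] [-0.1   3.07  0.04]
rect (corner frame, mm) [-63.9 -94.5] [132.4 171.9] 0.28 233 pct [[-0.1297, -0.1381], [-0.004, -0.0087]]
rect (corner frame, mm) [ -63.1 -104. ] [129.7 186.1] 0.3 370 pct [[-0.1253, -0.1964], [0.0006, -0.0121]]
```

View pics/top8c.png

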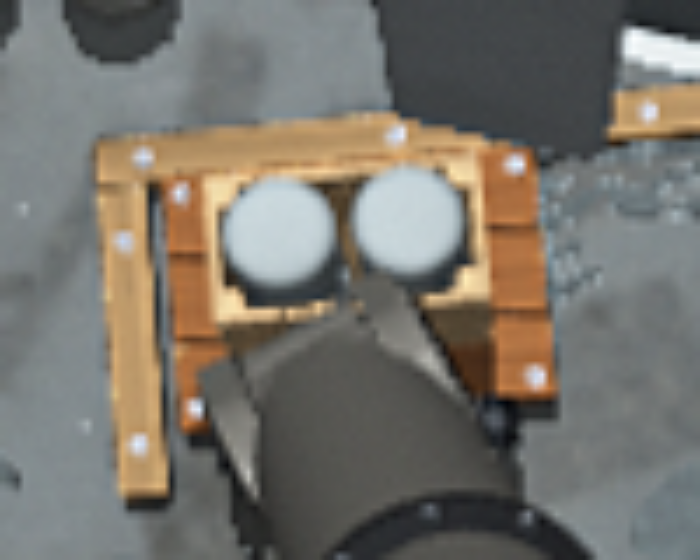

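View pics/scene8c.png

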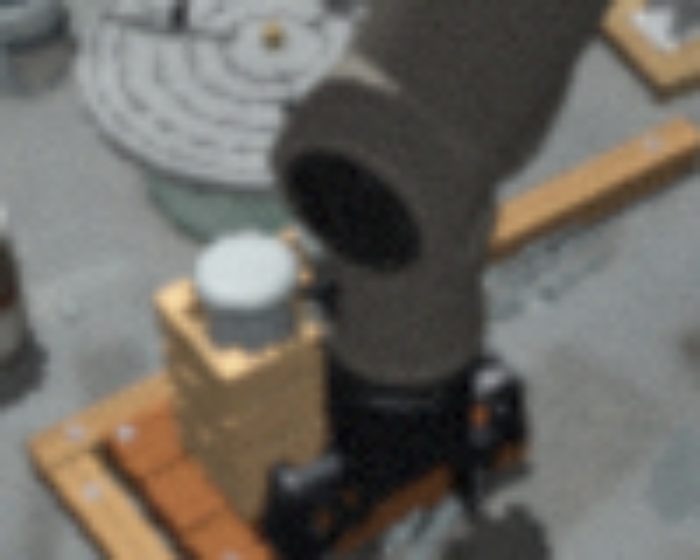

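{"op": "jog_arm", "data": {
  "motion": [
    [1,[0.006,-0.001,0],[0,0,0]],
    [1,[0.012,-0.002,0],[0,0,0]],
    [1,[0.014,-0.003,0],[0,0,0]],
    [1,[0,-0.03,0],[0,0,0]],
    [1,[0,-0.04,0],[0,0,0]],
    [1,[0,-0.04,0],[0,0,0]],
    [1,[0,-0.04,0],[0,0,0]],
    [1,[0,-0.03,0],[0,0,0]],
    [1,[0,0,0],[0,0,0]]
  ]
}}

```text
clock: 16.4
tcp_pos: [0.4525, 0.0408, 0.2034]
orientation: [0.063, 2.108, -2.091]
contact_force: [1.3, 0.5, -0.4]
grip_width: 0.0853
```

```bash
python3 - <<'E'
from stA import *
from fit import *
p,M,o=cur(); print(o['clock'],p,o['contact_force'].round(1))
f=grab('scene','scene9.png'); fitskid2(f,(.572,.055)); f=grab('top','top9.png'); fitskid2(f,(.572,.055))
a=np.radians(15); psi=TH+np.pi/2
Q=toolR(psi,a,M); face=CO+rot2(TH)@[-.072,-.199]
t=tcp_for(face,psi,a,.05,.03,.006); t0=t.copy(); t0[2]=.15;t3=t.copy(); t3[2]=.017; print(t)
dR=(R.from_matrix(M).inv()*R.from_matrix(Q)).as_rotvec()
Mid=(R.from_matrix(M)*R.from_rotvec(dR*.45)).as_matrix()
rows([(np.array([.47,-.11,.22]),Mid,8),(t0,Q,8),(t,Q,5),(t3,Q,9)])
E
```

```text
16.4 [0.45250394 0.04081443 0.2034129 ] [ 1.3  0.5 -0.4]
rect (corner frame, mm) [ -66.8 -101.5] [186.2 130.2] 89.18 471 pct [[-0.1297, -0.192], [-0.0057, -0.0092]]
rect (corner frame, mm) [ -63.  -103.9] [129.5 186.1] 0.34 430 pct [[-0.126, -0.1961], [0.0006, -0.0114]]
[ 0.57898558 -0.08549767  0.05      ]
[1,[-0.0011,-0.0025,0.0189],[-1,-5,0.3]],
[1,[0.0005,-0.0029,0.0189],[-1,-4.9,0.4]],
[1,[0.0022,-0.0032,0.0187],[-1.1,-5,0.3]],
[1,[0.0037,-0.0036,0.0184],[-1,-5,0.3]],
[1,[0.0053,-0.0039,0.018],[-1,-4.9,0.3]],
[1,[0.0068,-0.0043,0.0173],[-1,-5,0.4]],
[1,[0.0083,-0.0046,0.0167],[-1.1,-4.9,0.3]],
[1,[0.0096,-0.0049,0.0157],[-1,-5,0.3]],
[1,[-0.0098,0.0107,0.0078],[-1.3,-6.1,0.3]],
[1,[-0.0088,0.0106,0.0091],[-1.2,-6,0.4]],
--
[1,[-0.0077,0.0104,0.0101],[-1.3,-6.1,0.3]],
[1,[-0.0065,0.0103,0.0112],[-1.3,-6.1,0.3]],
[1,[-0.0053,0.01,0.012],[-1.2,-6,0.4]],
[1,[-0.0038,0.0098,0.0127],[-1.3,-6.1,0.3]],
[1,[-0.0025,0.0095,0.0132],[-1.2,-6,0.4]],
[1,[-0.001,0.0092,0.0136],[-1.3,-6.1,0.3]],
[1,[0.0052,0.0193,0],[-0,-0,0]],
[1,[0.0052,0.0193,0],[-0,-0,0]],
[1,[0.0051,0.0193,0],[-0,-0,0]],
[1,[0.0052,0.0194,0],[-0,-0,0]],
--
[1,[0.0052,0.0193,0],[-0,-0,0]],
[1,[0.0009,0.0035,-0],[-0,-0,0]],
[1,[0.001,0.0036,-0],[-0,-0,0]],
[1,[0.0009,0.0035,-0],[-0,-0,0]],
[1,[0.001,0.0036,-0],[-0,-0,0]],
[1,[0.0009,0.0035,-0],[-0,-0,0]],
[1,[0.001,0.0035,-0],[-0,-0,0]],
[1,[0.0009,0.0036,-0],[-0,-0,0]],
[1,[0.001,0.0035,-0],[-0,-0,0]],
[1,[0.0009,0.0036,-0],[-0,-0,0]],
--
end [ 0.579  -0.0854  0.017 ]
```

{"op": "jog_arm", "data": {
  "motion": [
    [1,[-0.0011,-0.0025,0.0189],[-1,-5,0.3]],
    [1,[0.0005,-0.0029,0.0189],[-1,-4.9,0.4]],
    [1,[0.0022,-0.0032,0.0187],[-1.1,-5,0.3]],
    [1,[0.0037,-0.0036,0.0184],[-1,-5,0.3]],
    [1,[0.0053,-0.0039,0.018],[-1,-4.9,0.3]],
    [1,[0.0068,-0.0043,0.0173],[-1,-5,0.4]],
    [1,[0.0083,-0.0046,0.0167],[-1.1,-4.9,0.3]],
    [1,[0.0096,-0.0049,0.0157],[-1,-5,0.3]]
  ]
}}

```text
clock: 17.17
tcp_pos: [0.4683, -0.1109, 0.2167]
orientation: [-0.559, 1.787, -1.596]
contact_force: [-0.4, 0.4, -0.1]
grip_width: 0.0856
```

{"op": "jog_arm", "data": {
  "motion": [
    [1,[-0.0098,0.0107,0.0078],[-1.3,-6.1,0.3]],
    [1,[-0.0088,0.0106,0.0091],[-1.2,-6,0.4]],
    [1,[-0.0077,0.0104,0.0101],[-1.3,-6.1,0.3]],
    [1,[-0.0065,0.0103,0.0112],[-1.3,-6.1,0.3]],
    [1,[-0.0053,0.01,0.012],[-1.2,-6,0.4]],
    [1,[-0.0038,0.0098,0.0127],[-1.3,-6.1,0.3]],
    [1,[-0.0025,0.0095,0.0132],[-1.2,-6,0.4]],
    [1,[-0.001,0.0092,0.0136],[-1.3,-6.1,0.3]],
    [1,[0,0,0],[0,0,0]],
    [1,[0,0,0],[0,0,0]]
  ]
}}

```text
clock: 18.0
tcp_pos: [0.577, -0.0847, 0.1455]
orientation: [-1.069, 1.271, -0.941]
contact_force: [0.3, -0.1, -0.3]
grip_width: 0.0856
```

```bash
python3 - <<'E'
from stA import *
from fit import *
p,M,o=cur(); print(o['clock'],p,o['contact_force'].round(1))
a=np.radians(15); psi=TH+np.pi/2
Q=toolR(psi,a,M); face=CO+rot2(TH)@[-.072,-.199]
t=tcp_for(face,psi,a,.05,.02,.006); t3=t.copy(); t3[2]=.017; print(t)
rows([(t,Q,6),(t3,Q,8)])
E
```

```text
18.0 [ 0.57703516 -0.08474987  0.14549453] [ 0.3 -0.1 -0.3]
[ 0.57806188 -0.07554042  0.05      ]
[1,[0.0027,0.0158,0.0004],[0.1,-0,-0]],
[1,[0.0027,0.0157,0.0004],[0,-0.1,-0]],
[1,[0.0027,0.0158,0.0004],[0.1,0,-0.1]],
[1,[0.0026,0.0157,0.0004],[0.1,-0,0]],
[1,[0.0027,0.0158,0.0004],[0,-0,-0]],
[1,[0.0027,0.0158,0.0003],[0.1,-0.1,-0]],
[1,[0.0011,0.004,0],[0,0,-0]],
[1,[0.001,0.004,0],[0,0,-0]],
[1,[0.0011,0.0039,0],[0,0,-0]],
[1,[0.0011,0.004,0],[0,0,-0]],
--
[1,[0.001,0.004,0],[0,0,-0]],
[1,[0.0011,0.004,0],[0,0,-0]],
[1,[0.0011,0.004,0],[0,0,-0]],
[1,[0.001,0.0039,0],[0,0,-0]],
end [ 0.5781 -0.0755  0.017 ]
```

{"op": "jog_arm", "data": {
  "motion": [
    [1,[0.0027,0.0158,0.0004],[0.1,0,0]],
    [1,[0.0027,0.0158,0.0004],[0,-0.1,0]],
    [1,[0.0027,0.0158,0.0004],[0.1,0,-0.1]],
    [1,[0.0027,0.0158,0.0004],[0.1,0,0]],
    [1,[0.0027,0.0158,0.0004],[0,0,0]],
    [1,[0.0027,0.0158,0.0003],[0.1,-0.1,0]],
    [1,[0.0011,0.004,0],[0,0,0]],
    [1,[0.0011,0.004,0],[0,0,0]],
    [1,[0.0011,0.004,0],[0,0,0]],
    [1,[0.0011,0.004,0],[0,0,0]]
  ]
}}

```text
clock: 18.83
tcp_pos: [0.5796, -0.0768, 0.036]
orientation: [-1.065, 1.258, -0.947]
contact_force: [-0.5, -0.9, -0.3]
grip_width: 0.0853
```

{"op": "jog_arm", "data": {
  "motion": [
    [1,[0.0011,0.004,0],[0,0,0]],
    [1,[0.0011,0.004,0],[0,0,0]],
    [1,[0.0011,0.004,0],[0,0,0]],
    [1,[0.0011,0.003,0],[0,0,0]],
    [1,[0,0,0],[0,0,0]]
  ]
}}

```text
clock: 19.25
tcp_pos: [0.5789, -0.0769, 0.0191]
orientation: [-1.066, 1.259, -0.945]
contact_force: [-0.1, 0.7, -0.1]
grip_width: 0.0854
```

```bash
python3 - <<'E'
from stA import *
p,M,o=cur(); print(o['clock'],p,o['contact_force'].round(1),rot2(-TH)@(p[:2]-CO))
a=np.radians(15); psi=TH+np.pi/2
Q=toolR(psi,a,M); d=rot2(TH)@[0,.032]
rows([(p+[d[0],d[1],0],Q,10)])
E
```

```text
19.25 [ 0.57885471 -0.07688085  0.0191432 ] [-0.1  0.7 -0.1] [-0.07133437 -0.23258603]
[1,[-0.0031,0.0008,0],[-0,0,0]],
[1,[-0.0031,0.0008,0],[-0,0,0]],
[1,[-0.0031,0.0009,0],[-0,0,0]],
[1,[-0.0031,0.0008,0],[-0,0.1,0]],
[1,[-0.0031,0.0008,0],[-0.1,-0,0]],
[1,[-0.0031,0.0008,0],[0,-0,0]],
[1,[-0.003,0.0009,0],[0,0,0.1]],
[1,[-0.0031,0.0008,0],[0,0,-0]],
[1,[-0.0031,0.0008,0],[-0,0,-0]],
[1,[-0.0031,0.0009,0],[-0,0.1,-0]],
--
end [ 0.5759 -0.045   0.0191]
```

{"op": "jog_arm", "data": {
  "motion": [
    [1,[-0.0029,0.0018,0],[0,0,0]],
    [1,[-0.0029,0.0018,0],[0,0,0]],
    [1,[-0.0029,0.0018,0],[0,0,0]],
    [1,[-0.0031,0.0008,0],[0,0,0]],
    [1,[-0.0031,0.0008,0],[0,0,0]],
    [1,[-0.0031,0.0008,0],[0,0,0]],
    [1,[-0.002,0.0005,0],[0,0,0]],
    [1,[-0.002,0.0005,0],[0,0,0]]
  ]
}}

```text
clock: 19.92
tcp_pos: [0.5773, -0.0548, 0.0171]
orientation: [-1.066, 1.258, -0.948]
contact_force: [-0.9, -7.4, 2.4]
grip_width: 0.0854
```

{"op": "jog_arm", "data": {
  "motion": [
    [1,[-0.0015,0.0004,0],[0,0,0]],
    [1,[-0.0015,0.0004,0],[0,0,0]]
  ]
}}

```text
clock: 20.08
tcp_pos: [0.5773, -0.0538, 0.0171]
orientation: [-1.066, 1.258, -0.951]
contact_force: [-0.3, -7.7, 2.4]
grip_width: 0.0854
```

{"op": "jog_arm", "data": {
  "motion": [
    [1,[-0.0015,0.0004,0],[0,0,0]]
  ]
}}

```text
clock: 20.17
tcp_pos: [0.5772, -0.0525, 0.0171]
orientation: [-1.066, 1.258, -0.951]
contact_force: [-0.3, -9.0, 2.7]
grip_width: 0.0854
```

{"op": "jog_arm", "data": {
  "motion": [
    [1,[-0.0015,0.0004,0],[0,0,0]]
  ]
}}

```text
clock: 20.25
tcp_pos: [0.577, -0.051, 0.0171]
orientation: [-1.066, 1.258, -0.951]
contact_force: [-0.9, -8.3, 3.3]
grip_width: 0.0857
```

Sliding at about 8 N; about 6 mm still to go.

{"op": "jog_arm", "data": {
  "motion": [
    [1,[-0.0015,0.0004,0],[0,0,0]],
    [1,[-0.0015,0.0004,0],[0,0,0]]
  ]
}}

```text
clock: 20.42
tcp_pos: [0.5767, -0.048, 0.0171]
orientation: [-1.066, 1.258, -0.951]
contact_force: [-0.5, -8.9, 2.2]
grip_width: 0.0855
```

{"op": "jog_arm", "data": {
  "motion": [
    [1,[-0.0015,0.0004,0],[0,0,0]]
  ]
}}

```text
clock: 20.5
tcp_pos: [0.5766, -0.0464, 0.0171]
orientation: [-1.066, 1.258, -0.951]
contact_force: [-0.5, -7.9, 2.3]
grip_width: 0.0854
```

{"op": "jog_arm", "data": {
  "motion": [
    [1,[-0.001,0.0003,0],[0,0,0]]
  ]
}}

```text
clock: 20.58
tcp_pos: [0.5765, -0.0459, 0.0171]
orientation: [-1.067, 1.257, -0.952]
contact_force: [0.4, -12.6, 4.0]
grip_width: 0.0854
```

{"op": "jog_arm", "data": {
  "motion": [
    [1,[-0.001,0.0003,0],[0,0,0]]
  ]
}}

```text
clock: 20.67
tcp_pos: [0.5765, -0.0458, 0.017]
orientation: [-1.067, 1.257, -0.953]
contact_force: [-1.0, -14.3, 5.5]
grip_width: 0.0855
```

{"op": "jog_arm", "data": {
  "motion": [
    [1,[-0.001,0.0003,0],[0,0,0]]
  ]
}}

```text
clock: 20.75
tcp_pos: [0.5765, -0.0458, 0.017]
orientation: [-1.068, 1.257, -0.954]
contact_force: [-0.6, -16.8, 7.0]
grip_width: 0.0853
```

{"op": "jog_arm", "data": {
  "motion": [
    [1,[-0.001,0.0003,0],[0,0,0]],
    [1,[0,0,0],[0,0,0]]
  ]
}}

```text
clock: 20.92
tcp_pos: [0.5765, -0.0458, 0.017]
orientation: [-1.068, 1.257, -0.955]
contact_force: [-1.9, -15.9, 5.7]
grip_width: 0.0854
```

{"op": "jog_arm", "data": {
  "motion": [
    [1,[0.006,-0.0015,0],[0,0,0]],
    [1,[0.01,-0.002,0],[0,0,0]],
    [1,[0.015,0,0],[0,0,0]],
    [1,[0.015,0,0],[0,0,0]],
    [1,[0.005,-0.02,0],[0,0,0]],
    [1,[0,-0.03,0],[0,0,0]],
    [1,[0,-0.04,0],[0,0,0]],
    [1,[0,-0.04,0],[0,0,0]],
    [1,[0,-0.03,0],[0,0,0]],
    [1,[0,0,0],[0,0,0]]
  ]
}}

```text
clock: 21.75
tcp_pos: [0.5875, -0.1335, 0.1677]
orientation: [-1.06, 1.251, -0.955]
contact_force: [2.0, 0.2, 0.5]
grip_width: 0.0855
```

```bash
python3 - <<'E'
from stA import *
from fit import *
p,M,o=cur(); print(o['clock'],p,o['contact_force'].round(1))
for n in('scene','top'):
    f=grab(n,n+'10.png'); fitskid2(f,(.572,.06))
    b=(150,230,250,350) if n=='top' else (170,260,235,345)
    cv2.imwrite(f'pics/{n}10c.png',cv2.resize(f['image'][b[0]:b[1],b[2]:b[3],::-1],None,fx=6,fy=6,interpolation=cv2.INTER_CUBIC))
E
```

```text
21.75 [ 0.58749597 -0.13350526  0.1676576 ] [2.  0.2 0.5]
rect (corner frame, mm) [-65.3 -93.5] [132. 188.] 0.49 463 pct [[-0.1293, -0.1833], [-0.0067, -0.0014]]
rect (corner frame, mm) [-63.5 -95.1] [187.4 128.5] 89.93 671 pct [[-0.1268, -0.1878], [-0.002, -0.0021]]
```

View pics/top10c.png

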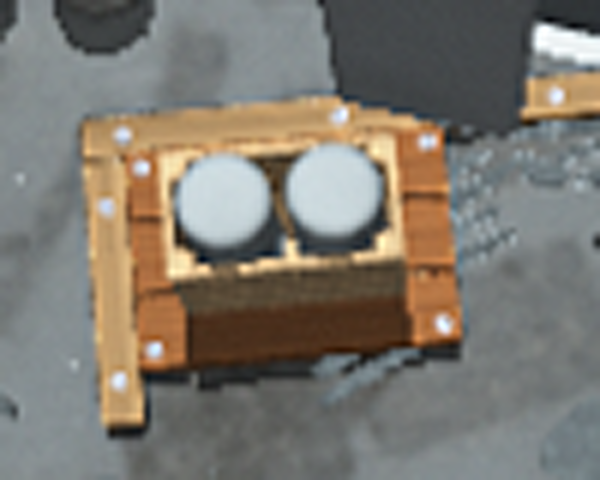

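View pics/scene10c.png

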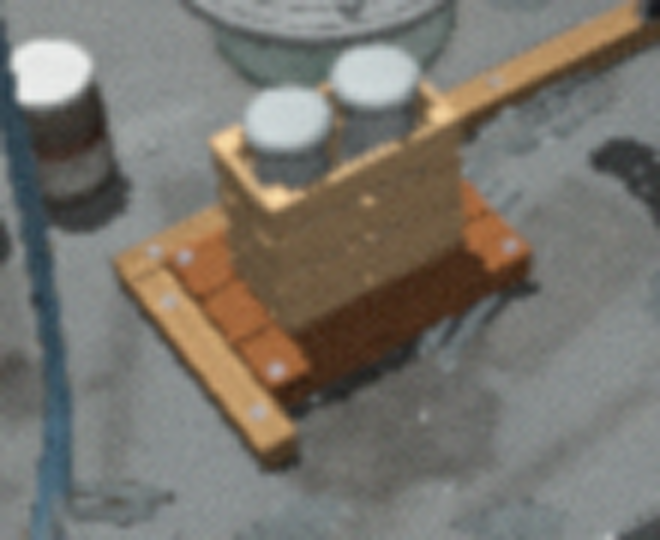

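```bash
python3 - <<'E'
from stA import *
p,M,o=cur()
a=np.radians(8); psi=TH
Q=toolR(psi,a,M); face=CO+rot2(TH)@[-.130,-.095]
t=tcp_for(face,psi,a,.2,.025,.006); print(t)
dR=(R.from_matrix(M).inv()*R.from_matrix(Q)).as_rotvec()
Mid=(R.from_matrix(M)*R.from_rotvec(dR*.55)).as_matrix()
rows([(np.array([.49,-.11,.215]),Mid,8),(t,Q,8)])
E
```

```text
[0.47116003 0.05130539 0.2       ]
[1,[-0.0053,-0.0055,-0.0115],[1.2,6.1,-0.4]],
[1,[-0.004,-0.0057,-0.0118],[1.2,6,-0.4]],
[1,[-0.0027,-0.006,-0.0121],[1.2,6.1,-0.4]],
[1,[-0.0014,-0.0063,-0.0121],[1.2,6.1,-0.3]],
[1,[-0.0001,-0.0066,-0.0121],[1.2,6.1,-0.4]],
[1,[0.0013,-0.0067,-0.0119],[1.3,6,-0.4]],
[1,[0.0025,-0.0071,-0.0116],[1.2,6.1,-0.4]],
[1,[0.0038,-0.0072,-0.011],[1.2,6.1,-0.4]],
[1,[-0.0121,0.0046,-0.0157],[1,5,-0.3]],
[1,[-0.0108,0.0043,-0.0168],[1,4.9,-0.3]],
--
[1,[-0.0093,0.004,-0.0177],[1,5,-0.4]],
[1,[-0.0077,0.0035,-0.0185],[0.9,5,-0.3]],
[1,[-0.0061,0.0033,-0.0192],[1,4.9,-0.3]],
[1,[-0.0045,0.0028,-0.0197],[1,5,-0.3]],
[1,[-0.0027,0.0025,-0.02],[1,5,-0.3]],
[1,[-0.001,0.0021,-0.0203],[1,4.9,-0.3]],
end [0.4711 0.0513 0.2   ]
```

{"op": "jog_arm", "data": {
  "motion": [
    [1,[-0.0053,-0.0055,-0.0115],[1.2,6.1,-0.4]],
    [1,[-0.004,-0.0057,-0.0118],[1.2,6,-0.4]],
    [1,[-0.0027,-0.006,-0.0121],[1.2,6.1,-0.4]],
    [1,[-0.0014,-0.0063,-0.0121],[1.2,6.1,-0.3]],
    [1,[-0.0001,-0.0066,-0.0121],[1.2,6.1,-0.4]],
    [1,[0.0013,-0.0067,-0.0119],[1.3,6,-0.4]],
    [1,[0.0025,-0.0071,-0.0116],[1.2,6.1,-0.4]],
    [1,[0.0038,-0.0072,-0.011],[1.2,6.1,-0.4]]
  ]
}}

```text
clock: 22.52
tcp_pos: [0.4876, -0.1083, 0.2126]
orientation: [-0.558, 1.789, -1.606]
contact_force: [-0.2, -0.0, 0.3]
grip_width: 0.0854
```

{"op": "jog_arm", "data": {
  "motion": [
    [1,[-0.0121,0.0046,-0.0157],[1,5,-0.3]],
    [1,[-0.0108,0.0043,-0.0168],[1,4.9,-0.3]],
    [1,[-0.0093,0.004,-0.0177],[1,5,-0.4]],
    [1,[-0.0077,0.0035,-0.0185],[0.9,5,-0.3]],
    [1,[-0.0061,0.0033,-0.0192],[1,4.9,-0.3]],
    [1,[-0.0045,0.0028,-0.0197],[1,5,-0.3]],
    [1,[-0.0027,0.0025,-0.02],[1,5,-0.3]],
    [1,[-0.001,0.0021,-0.0203],[1,4.9,-0.3]],
    [1,[0,0,0],[0,0,0]],
    [1,[0,0,0],[0,0,0]]
  ]
}}

```text
clock: 23.35
tcp_pos: [0.469, 0.0539, 0.198]
orientation: [0.037, 2.112, -2.096]
contact_force: [-1.5, 0.2, 0.6]
grip_width: 0.0854
```

```bash
python3 - <<'E'
from stA import *
p,M,o=cur(); print(o['clock'],p,o['contact_force'].round(1))
a=np.radians(8); psi=TH
Q=toolR(psi,a,M); face=CO+rot2(TH)@[-.130,-.095]
t=tcp_for(face,psi,a,.05,.022,.006); t2=t.copy();t2[2]=.017; print(t)
rows([(t,Q,8),(t2,Q,9)])
E
```

```text
23.35 [0.46904181 0.053948   0.19803498] [-1.5  0.2  0.6]
[0.47414721 0.0515825  0.05      ]
[1,[0.0019,0.0184,0.0004],[0,0.1,0]],
[1,[0.0019,0.0184,0.0003],[0,0,0.1]],
[1,[0.0019,0.0185,0.0004],[0,0.1,0]],
[1,[0.0019,0.0184,0.0004],[0,0,0]],
[1,[0.0019,0.0184,0.0004],[0.1,0.1,0.1]],
[1,[0.002,0.0184,0.0003],[-0,0,0]],
[1,[0.0019,0.0184,0.0004],[-0,0.1,0]],
[1,[0.002,0.0184,0.0003],[-0,0,0.1]],
[1,[0.0005,0.0036,0],[-0,0,-0]],
[1,[0.0005,0.0037,0],[-0,0,-0]],
--
[1,[0.0005,0.0036,0],[-0,0,-0]],
[1,[0.0005,0.0036,0],[-0,0,-0]],
[1,[0.0005,0.0037,0],[-0,0,-0]],
[1,[0.0005,0.0036,0],[-0,0,-0]],
[1,[0.0005,0.0036,0],[-0,0,-0]],
[1,[0.0006,0.0037,0],[-0,0,-0]],
[1,[0.0005,0.0036,0],[-0,0,-0]],
end [0.4741 0.0516 0.017 ]
```

{"op": "jog_arm", "data": {
  "motion": [
    [1,[0.0019,0.0184,0.0004],[0,0.1,0]],
    [1,[0.0019,0.0184,0.0004],[0,0,0.1]],
    [1,[0.0019,0.0184,0.0004],[0,0.1,0]],
    [1,[0.0019,0.0184,0.0004],[0,0,0]],
    [1,[0.0019,0.0184,0.0004],[0,0.1,0.1]],
    [1,[0.0019,0.0184,0.0004],[0,0,0]],
    [1,[0.0019,0.0184,0.0003],[0,0,0]],
    [1,[0.0019,0.0184,0.0003],[0,0,0]],
    [1,[0.0005,0.0036,0],[0,0,0]],
    [1,[0.0005,0.0036,0],[0,0,0]]
  ]
}}

```text
clock: 24.18
tcp_pos: [0.475, 0.0491, 0.0433]
orientation: [0.052, 2.115, -2.1]
contact_force: [0.1, -0.0, 0.7]
grip_width: 0.0853
```

{"op": "jog_arm", "data": {
  "motion": [
    [1,[0.0005,0.0036,0],[0,0,0]],
    [1,[0.0005,0.0036,0],[0,0,0]],
    [1,[0.0005,0.0036,0],[0,0,0]],
    [1,[0.0005,0.0036,0],[0,0,0]],
    [1,[0.0005,0.0036,0],[0,0,0]],
    [1,[0.0005,0.0036,0],[0,0,0]],
    [1,[0.0005,0.0036,0],[0,0,0]],
    [1,[0,0,0],[0,0,0]]
  ]
}}

```text
clock: 24.85
tcp_pos: [0.4758, 0.0505, 0.0186]
orientation: [0.054, 2.114, -2.098]
contact_force: [0.3, 0.1, -0.5]
grip_width: 0.0853
```

```bash
python3 - <<'E'
from stA import *
p,M,o=cur(); c=rot2(-TH)@(p[:2]-CO); print(o['clock'],p,o['contact_force'].round(1),c,M.round(3))
print('yaw err',np.degrees(np.arctan2(-M[1,0],-M[0,0]))-5.3,'previous stall corner x',(rot2(-TH)@(np.array([.5002,.0443])-CO))[0])
E
```

```text
24.85 [0.47584981 0.05052002 0.01858076] [ 0.3  0.1 -0.5] [-0.1621308  -0.09621521] [[-0.986  0.14   0.09 ]
 [-0.089  0.014 -0.996]
 [-0.14  -0.99  -0.001]]
yaw err -0.16111989773572866 previous stall corner x -0.1384592650385111
```

Contact expected after about 23 mm.

{"op": "jog_arm", "data": {
  "motion": [
    [1,[-0.0038,0.0012,0],[0,0,0]],
    [1,[-0.0038,0.0012,0],[0,0,0]],
    [1,[-0.0038,0.0012,0],[0,0,0]],
    [1,[-0.0035,0.0005,0],[0,0,0]],
    [1,[-0.003,0.0004,0],[0,0,0]],
    [1,[-0.002,0.0003,0],[0,0,0]],
    [1,[-0.0015,0.0002,0],[0,0,0]]
  ]
}}

```text
clock: 25.43
tcp_pos: [0.4984, 0.0525, 0.0173]
orientation: [0.056, 2.114, -2.097]
contact_force: [0.2, -0.3, -1.2]
grip_width: 0.0856
```

{"op": "jog_arm", "data": {
  "motion": [
    [1,[-0.0015,0.0002,0],[0,0,0]]
  ]
}}

```text
clock: 25.52
tcp_pos: [0.4991, 0.0525, 0.0172]
orientation: [0.054, 2.114, -2.098]
contact_force: [-4.9, 0.2, 3.8]
grip_width: 0.0853
```

{"op": "jog_arm", "data": {
  "motion": [
    [1,[-0.001,0.0001,0],[0,0,0]]
  ]
}}

```text
clock: 25.6
tcp_pos: [0.4992, 0.0525, 0.017]
orientation: [0.052, 2.114, -2.099]
contact_force: [-6.4, 0.7, 5.3]
grip_width: 0.0854
```

{"op": "jog_arm", "data": {
  "motion": [
    [1,[-0.001,0.0001,0],[0,0,0]]
  ]
}}

```text
clock: 25.68
tcp_pos: [0.4993, 0.0525, 0.0169]
orientation: [0.05, 2.114, -2.1]
contact_force: [-8.3, -0.7, 6.8]
grip_width: 0.0854
```

{"op": "jog_arm", "data": {
  "motion": [
    [1,[-0.001,0.0001,0],[0,0,0]],
    [1,[-0.001,0.0001,0],[0,0,0]],
    [1,[-0.001,0.0001,0],[0,0,0]]
  ]
}}

```text
clock: 25.93
tcp_pos: [0.4995, 0.0524, 0.0163]
orientation: [0.044, 2.115, -2.103]
contact_force: [-15.5, 0.2, 10.6]
grip_width: 0.0854
```

{"op": "jog_arm", "data": {
  "motion": [
    [1,[0.006,-0.001,0],[0,0,0]],
    [1,[0.012,-0.002,0],[0,0,0]],
    [1,[0.014,-0.003,0],[0,0,0]],
    [1,[0,-0.03,0],[0,0,0]],
    [1,[0,-0.04,0],[0,0,0]],
    [1,[0,-0.04,0],[0,0,0]],
    [1,[0,-0.04,0],[0,0,0]],
    [1,[0,-0.02,0.03],[0,0,0]],
    [1,[0,0,0.04],[0,0,0]],
    [1,[0,0,0.04],[0,0,0]]
  ]
}}

```text
clock: 26.77
tcp_pos: [0.4595, -0.0626, 0.1896]
orientation: [0.059, 2.108, -2.094]
contact_force: [-0.3, 0.6, -0.7]
grip_width: 0.0854
```

{"op": "jog_arm", "data": {
  "motion": [
    [1,[0,0,0.03],[0,0,0]],
    [1,[0,0,0.03],[0,0,0]],
    [1,[0,0,0],[0,0,0]]
  ]
}}

```text
clock: 27.02
tcp_pos: [0.4636, -0.128, 0.1874]
orientation: [0.066, 2.114, -2.104]
contact_force: [0.7, -0.1, 0.1]
grip_width: 0.0854
```

```bash
python3 - <<'E'
from stA import *
from fit import *
p,M,o=cur(); print(o['clock'],p,o['contact_force'].round(1))
for n in('scene','top'):
    f=grab(n,n+'11.png'); fitskid2(f,(.572,.06))
E
```

```text
27.0167 [ 0.46360453 -0.12799803  0.18737014] [ 0.7 -0.1  0.1]
rect (corner frame, mm) [-66.  -93.7] [186.5 128. ] 89.78 475 pct [[-0.1291, -0.1831], [-0.007, -0.0018]]
rect (corner frame, mm) [-62.4 -94.9] [130.  188.3] 0.14 679 pct [[-0.1268, -0.1879], [-0.0032, -0.0022]]
```

View pics/top11.png

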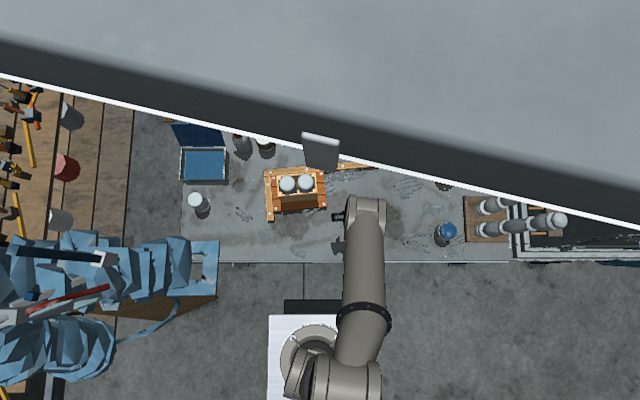

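View pics/scene11.png

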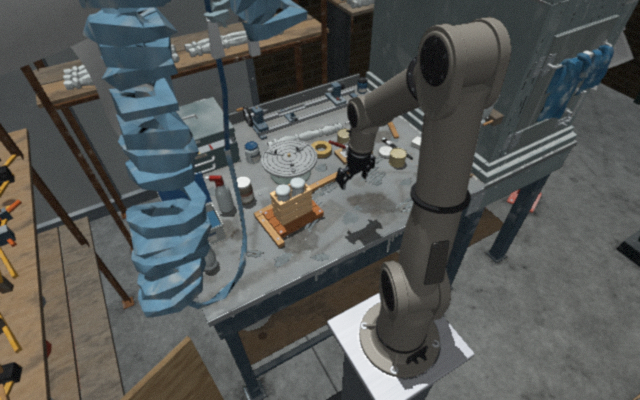

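The crate sits in the corner (top view, around 297,190) and is upright. The jar (447,231), the spindle (195,200) and the tin (scene view, 398,158) are where they were, and the arm is clear. I'm handing in.

```bash
python3 - <<'E'
from bench import r
print(r.hand_in())
E
```

```text
the job is handed in; nothing more can be done
None
```

The crate is seated in the corner against both battens, upright, and the job was handed in at about 27 s on the robot's clock.

**What I did:** I pushed only at the skid, about 12–15 mm above the bench, with the two open fingertips. I slid it along its length and turned it about 14° to line up with the battens. Then I pushed it onto the long batten, along to the short one, and checked the long side again.

**Last checks:**
- **Position:** averaged over both cameras, the skid's centre was about (-64, -94) mm in the corner frame, against a target of (-65, -95), with yaw within about 0.4°. The two cameras differ by about 3–4 mm in x, close to their calibration error, so I relied on contact to confirm it was flush.
- **Contact:** against each batten the tool stopped moving while the force rose to 16–19 N. The second push on the long side stopped within 0.2 mm of the first, so sliding it to the short batten had not opened a gap.
- **Surroundings:** the jar, spindle and tin looked unmoved, judged by eye in the final pictures. The arm was clear of everything, and contact force stayed under about 25 N throughout.

**Failed checks:** near the battens, my first colour-and-height fit mixed the skid up with the battens and gave wrong positions. I replaced it with a stricter colour mask. With the gripper fully open, the fingertips stood only about 6 mm ahead of the TCP rather than 19 mm, so I lowered the tool to suit before pushing.

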